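Check the wall thickness at a dressed weld on an inlet manifold

ROBOT

A 7-joint arm with a two-finger parallel gripper is mounted at the origin on the work surface. World frame = base frame: x ahead of the robot, y to its left, z up, the work surface at z = 0. Lengths are in m, angles in rad, forces in N, time in s.
With the tool pointing down it reaches from about 0.35 to 0.775 m from the base axis. Payload 3.1 kg.
Tool frame: the origin (TCP) lies between the finger pads; the fingertips stand 22 mm ahead of it and the grasp point (between the pads) lies 3 mm ahead of it; x points along the fingers, y is the direction in which the jaws open and shut, and the axes are right-handed (so a half turn about x gives the same grasp; the last joint's range is limited). The gripper opens to 85 mm and grips with 20 to 120 N. Pads are 22 mm wide; open, the fingers measure 114 mm over their backs; the gripper's body (76 mm by 85 mm) begins 54 mm behind the grasp point. The pads swing forward as they close: fully open they stand 13 mm farther back than shut.
Start: joints at [1.262, 0.311, 0.014, 1.512, -0.004, 1.319, -0.027], TCP at [0.145, -0.531, 0.253] pointing down, gripper open.
Joint ranges: [-2.7, 2.7], [-0.3, 1.91], [-1.27, 1.3], [0.12, 2.57], [-1.44, 4.58], [0.2, 2.03], [-3.05, 3.05]. Speed limits (rad/s): [2.79, 2.79, 3.14, 3.14, 3.14, 3.14, 3.14].

INTERFACE

Orientations are given as a rotation vector (axis times angle).
In Python, from bench import telemetry, grab_frame, camera_info, order gives the robot as it stands. The module is installed in compiled form; this text tells all that it offers.
- The arm moves only by the tool play_rows, never from a script. Its argument "commands" is a list that holds one entry, the list of rows, each a list of 4 numbers: the shift along the world's x, y, z scaled (see below), then the turn about the world's z scaled (see below). In form: [[[dx, dy, dz, yaw], ...]]. A call has 1 to 8 rows; each row shifts and turns the commanded pose from where the row before left it; what a row does not reach is not made up. The controller multiplies each number of a shift by 40 cm and each number of a turn by 120 degrees. A row lasts 1/12 s, in which the tool goes at most 41.7 mm and 7.16 degrees, less where a joint would pass 70% of its speed; a pose out of reach is approached as far as the arm can. A call with a number of a shift or a turn outside -1 to 1 is refused whole. A call with a gripper value outside its range is refused whole. "claw" is the closure, from -1 (fully open) to 1 (shut), so that 0 is half open, set as the call begins (left out, the last holds). The fingers move at their own pace and stop on an object; the grip force is fixed at half the most. Time passes only in rows, so rows that do not move let the fingers close. It gives the time, the measured TCP pose, the force and the opening at its end, in the units of the state.
- telemetry.get_obs(): the state, without advancing time (a new reading comes with each control period).
- grab_frame(name): name is "scene" or "side" or "wrist"; returns (picture, depth): 384x512x3 uint8, red, green, blue; 384x512 float32, m along the optical axis (not along the pixel's ray), 0 where there is no reading.
- camera_info(name): a dict with "camera_matrix" (3x3 intrinsics, pixels), "eye" and "attitude" of the camera in the world. Camera axes: x right, y down, z forward; pixel columns grow to the right and rows downward; lengths in m; the calibration is good to about 2 mm. A picture is of the moment at which its call begins: read the wrist's pose just before it. camera_info takes no time and is no camera call; for the wrist camera it gives the pose at the moment of the call.
- order.close_job(): hands the job in, once; it reports no verdict.
The state is a dict: "time": time; "joint_positions": joint angles; "dq": joint speeds; "joint_efforts": joint torques, N m; "ee_pos": TCP position; "tcp_rot": TCP orientation; "ft_force": force on the tool from outside, world axes, zero at the start; "torque": the same for the moment, N m; "finger_gap": finger opening in m.
Only numpy, scipy, OpenCV 4.12 (cv2) and the standard library are available. Lean on these libraries where they do the work, as an engineer would, in place of code of your own. Each camera call takes 0.05 s, during which the arm holds its last target.

TASK

Take the pen-shaped thickness gauge from its charging cradle and first check it on the thinnest step of the aluminium step block: tip square on the middle of the step, pressed lightly until the sprung tip is about half in, for a full second. Then measure the wall at the red-ringed spot on the sloping manifold roof: tip in the middle of the ring, gauge square to the roof, again lightly with the sprung tip about half in, and finish while holding it there in your grip. Never press hard, and leave the other things on the bench where they are.

Things in the scene. Friction and masses are not known exactly. Their poses are not given: they have to be found in the camera images.
- gauge_grip (a point): pen-type thickness gauge standing tip down in its cradle: grey body 30 (x) by 26 (y) by 150 mm long, black rubber sides facing +y and -y, display facing -x, blue band, 175 g. This point: on its centre line in the grip zone, 38 mm below the body's top, 112 mm above the body's lower end, 126 mm above the free tip's face. z along the gauge, away from the tip (up while in the cradle)
- tip_face (a point): centre of the flat contact face (12 mm diameter) of the brass tip that stands 14 mm out of the gauge's lower end; z along the gauge, from the tip towards the body. It lies on the gauge's centre line and moves into the body as the tip is pressed
- tip (a joint): how far the sprung tip is pushed into the gauge, in m: 0 free (14 mm standing out), 0.008 fully home (6 mm standing out); the spring gives about 2 N at the start, 5 N half way and 8 N fully home
- gauge: the gauge as a whole; origin at the centre of its body's lower end, axes as for gauge_grip
- cradle: black charging cradle fixed to the bench, foot 100 x 85 mm, block 62 x 56 mm, 75 mm tall, open at the top; origin at the centre of its underside, on the bench. The gauge's body stands 45 mm deep in its rectangular well with 1.5 mm play at each side (105 mm stand clear above) and lifts straight up
- step_block: bright aluminium step block, four level steps 5, 10, 15 and 20 mm thick, each 25 mm long (along x, rising with +x) and 30 mm wide, dark lines at the foot of each riser, a dark lanyard hole in the thickest, on a fixed black tray 150 x 70 x 10 mm; origin at the centre of the tray's underside on the bench, z up
- thin_step (a point): centre of the top of the thinnest (lowest) step of the block, 25 x 30 mm, 15 mm above the bench; z up
- plenum: welded aluminium manifold clamped to the bench: box 140 (x) by 260 mm (y), flat roof sloping 20 degrees, 70 mm high at the -x edge (near the robot), 121 mm at the +x edge. Runners and flange reach x = +132 mm, the end inlet y = +172 mm, two low clamps (35 mm high) x = -122 mm. Origin: centre of its underside, z up. Black rings near the low edge are old measuring places
- spot (a point): middle of the red ring (24 mm outside diameter, line 3.5 mm wide) drawn on the dull ground band along the roof's middle line: on the surface, at x = +11 mm and z = 100 mm in the plenum's frame and anywhere from -80 to +80 mm along its y. z points straight out of the roof (20 degrees from vertical, leaning to the plenum's -x side)
- gel_bottle: white squeeze bottle with blue cap, 52 mm diameter, 150 mm tall, standing; origin at the centre of its underside; to be left where it is
- bench_brush: wooden hand brush 300 x 45 mm with brown bristles, 62 mm high, lying on its bristles; origin on the bench under its middle; to be left where it is
- grip_clamp: steel locking C-clamp lying flat, about 330 x 130 mm, 26 mm high; origin on the bench near its pivot; to be left where it is
- port_stub_a: aluminium tube stub 48 mm diameter with an oval two-bolt flange (58 x 104 mm) at each end, 68 mm tall, standing; origin at the centre of its underside; to be left where it is
- port_stub_b: second stub, the same as port_stub_a; to be left where it is
- try_square: engineer's square lying flat, blade 150 x 28 mm, stock 110 x 24 mm, 18 mm high; origin at the inner corner, on the bench; to be left where it is
Things that resemble listed ones, but are neither listed nor needed, are in the scene too. Leave any yellow look-alike of the step_block alone.

How it is judged:
On the way:
1. the held gauge is checked on the thinnest step: tip square and central, lightly pressed, for a second (distance between tip_face and thin_step below 0.007 m and angle between the z axis of tip_face and the z axis of thin_step, either way round below 0.12 rad and contact force between gauge and step_block above 1.5 N and value of joint tip between 0.0015 and 0.0068 m and contact force between the fingers and gauge above 2 N), for 0.7 s.
At the end, for the whole second after the job is handed in: The gripper still holds the gauge still, its tip's centre within 6 mm of the middle of the red ring, its axis within 7 degrees of square to the roof, the sprung tip 1.5 to 6.8 mm in and 1.5 to 12 N on the manifold; neither hand nor arm touches the manifold (distance between tip_face and spot below 0.006 m and angle between the z axis of tip_face and the z axis of spot, either way round below 0.12 rad and contact force between gauge and plenum between 1.5 and 12 N and value of joint tip between 0.0015 and 0.0068 m and contact force between the fingers and gauge above 2 N and linear speed of gauge below 0.01 m/s and contact force between each of the fingers, the arm and plenum below 0.5 N); the arm keeps its last pose, push and grip.
It fails at once if the gauge is pressed hard (over 20 N) on the manifold or the step block (contact force between gauge and plenum above 20 N or contact force between gauge and step_block above 20 N).
It fails at once if one of the other things on the bench is shifted by more than 20 mm (distance of any of gel_bottle, bench_brush, grip_clamp, port_stub_a, port_stub_b, try_square from where it was at the start of the episode above 0.02 m).
It also fails if it takes over 54 s, if anything falls off the work surface, if the arm or the gripper's body presses on something with over 40 N, if the wrist force passes 120 N, or if a joint passes its speed limit or range.

## Working session

There is one attempt and no reset: what is moved stays moved. The work goes in short steps, Python scripts to look and compute and a tool call to move; the robot and the scene stay as the last step left them, time stands still between calls to the robot, and variables do not carry over. Pictures are saved under pics/ and viewed, and the job is handed in when it is done.

Besides the shell and the picture viewer there is one more tool, called after ">>>" as name([rows], argument=value, ...), one row to a line, values as JSON. play_rows: Moves the arm, as the interface text tells. Its arguments: {"type":"object","properties":{"commands":{"type":"array","items":{"type":"array","items":{"type":"array","items":{"type":"number"}}}},"claw":{"type":"number"}},"required":["commands"]}

```bash
mkdir -p pics
cat > h.py <<'E'
import numpy as np, cv2
from bench import telemetry, grab_frame, camera_info, order
from scipy.spatial.transform import Rotation as R
def cam(n):
    c=camera_info(n); return np.array(c["camera_matrix"]),np.array(c["eye"]),c["attitude"]
def att(a):
    a=np.array(a,float)
    return a if a.shape==(3,3) else (R.from_rotvec(a).as_matrix() if a.size==3 else R.from_quat(a).as_matrix())
def save(n,tag):
    c=cam(n); p,d=grab_frame(n); np.savez(f'pics/{tag}.npz',p=p,d=d,K=c[0],e=c[1],A=att(c[2])); cv2.imwrite(f'pics/{tag}.png',p[:,:,::-1]); return p,d
def load(tag): return np.load(f'pics/{tag}.npz')
def ray(f,u,v):
    r=f['A']@np.linalg.inv(f['K'])@np.array([u,v,1.]); return f['e'],r
def onz(f,u,v,z):
    e,r=ray(f,u,v); return e+r*(z-e[2])/r[2]
def pt(f,u,v):
    e,r=ray(f,u,v); return e+r*f['d'][int(v),int(u)]
def cloud(f):
    h,w=f['d'].shape; vv,uu=np.mgrid[:h,:w]; q=np.stack([uu,vv,np.ones_like(uu)],-1)@np.linalg.inv(f['K']).T
    return f['e']+(q*f['d'][...,None])@f['A'].T
E
python3 - <<'E'
from h import *
o=telemetry.get_obs(); print(o)
for n in("scene","side","wrist"):
    print(n,camera_info(n)); save(n,n+'0')
print(R.from_rotvec(o['tcp_rot']).as_matrix().round(4))
E
```

```text
{'time': 0.0, 'joint_positions': array([ 1.2622636 ,  0.31176702,  0.01402234,  1.51307435, -0.0043844 ,
        1.31919418, -0.02719967]), 'dq': array([-0.00033549, -0.0011235 , -0.00080898, -0.00062948,  0.00092006,
        0.00066155, -0.00062576]), 'joint_efforts': array([-1.93563355e-04, -3.79918957e+01,  1.45943798e-01, -2.30592048e+01,
        1.22584958e-02,  1.33998177e-02,  2.75782661e-06]), 'ee_pos': array([ 0.14483544, -0.52987878,  0.25219142]), 'tcp_rot': array([ 2.07940852,  0.28169078, -2.08033696]), 'ft_force': array([0.26943742, 0.31322018, 0.17124574]), 'torque': array([-0.04364379, -0.05365753, -0.01939789]), 'finger_gap': 0.08537023323530878}
scene {'camera_matrix': array([[367.78155775,   0.        , 252.26146092],
       [  0.        , 367.78155775, 194.1790345 ],
       [  0.        ,   0.        ,   1.        ]]), 'eye': array([ 1.45998348, -0.50659166,  0.80038275]), 'attitude': array([-1.90733662, -1.16731114,  0.60649656])}
side {'camera_matrix': array([[377.99765624,   0.        , 249.70059291],
       [  0.        , 377.99765624, 193.56331974],
       [  0.        ,   0.        ,   1.        ]]), 'eye': array([-0.0262467 , -0.83954154,  0.86162552]), 'attitude': array([-2.11823133,  0.68893309, -0.31580224])}
wrist {'camera_matrix': array([[295.76217903,   0.        , 257.40862165],
       [  0.        , 295.76217903, 191.58656797],
       [  0.        ,   0.        ,   1.        ]]), 'eye': array([ 0.22673535, -0.50809583,  0.37315069]), 'attitude': array([ 2.27702116, -1.73798376, -0.29261516])}
[[-8.000e-04  2.637e-01 -9.646e-01]
 [ 2.300e-03 -9.646e-01 -2.637e-01]
 [-1.000e+00 -2.400e-03  1.000e-04]]
```

View pics/scene0.png

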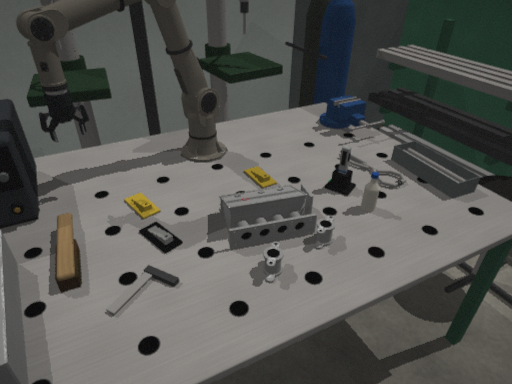

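View pics/side0.png

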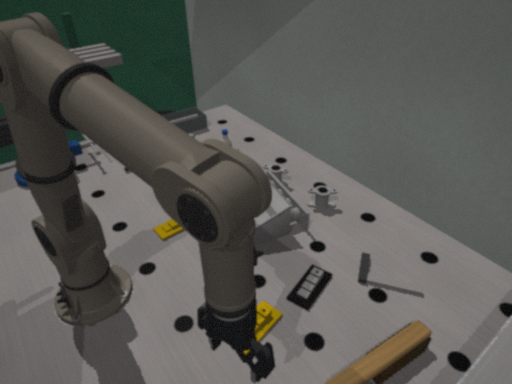

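View pics/wrist0.png

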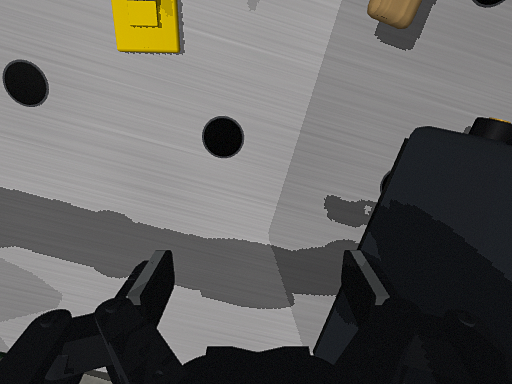

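Run:
```python
from h import *
f=load('scene0'); C=cloud(f)
for n,u,v in [('gaugetop',345,150),('cradlefoot',341,187),('block',345,178),('bottlecap',376,175),('step',160,236),('yel1',142,204),('yel2',260,177),('roofmid',265,198),('stubA',273,253),('stubB',326,224),('clamp',380,175),('flange',270,230)]:
    print(n,C[v,u].round(3))
img=f['p'][:,:,::-1]
def crop(x0,x1,y0,y1,k,n): cv2.imwrite(f'pics/{n}.png',cv2.resize(img[y0:y1,x0:x1],None,fx=k,fy=k,interpolation=cv2.INTER_CUBIC))
crop(300,410,130,220,7,'c_cradle'); crop(190,340,160,260,5,'c_plen'); crop(100,200,180,260,7,'c_step')
```

```text
gaugetop [0.538 0.362 0.17 ]
cradlefoot [0.556 0.357 0.018]
block [0.564 0.361 0.063]
bottlecap [0.697 0.372 0.146]
step [ 0.532 -0.352  0.025]
yel1 [ 0.337 -0.362  0.028]
yel2 [0.354 0.107 0.022]
roofmid [ 0.598 -0.008  0.106]
stubA [ 0.8   -0.092  0.066]
stubB [0.761 0.124 0.066]
clamp [ 0.531  0.588 -0.004]
flange [ 0.691 -0.039  0.051]
```

View pics/c_cradle.png

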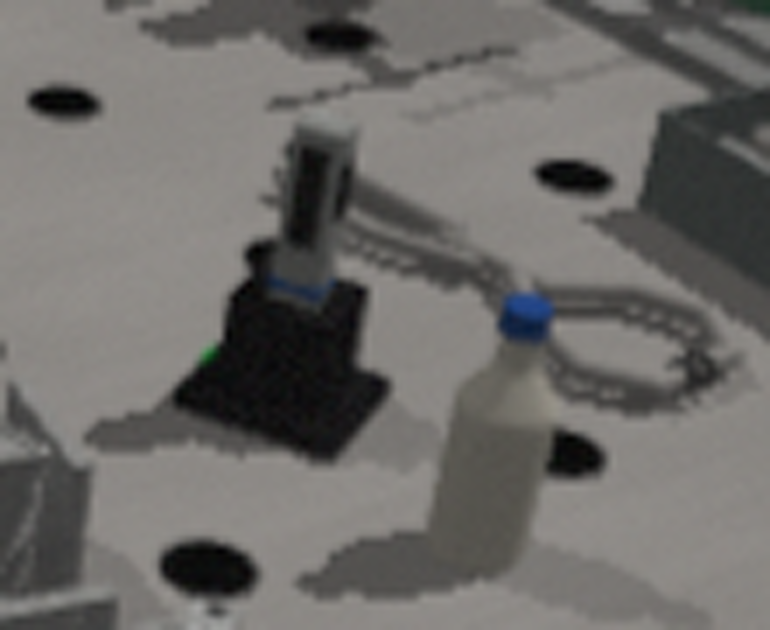

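View pics/c_plen.png

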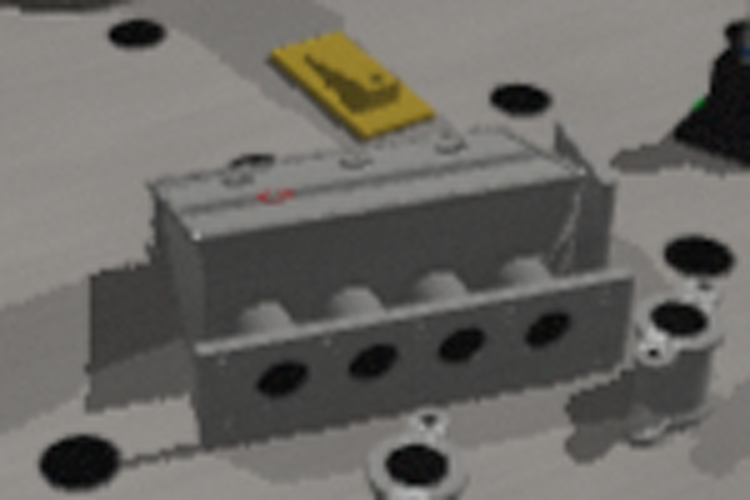

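View pics/c_step.png

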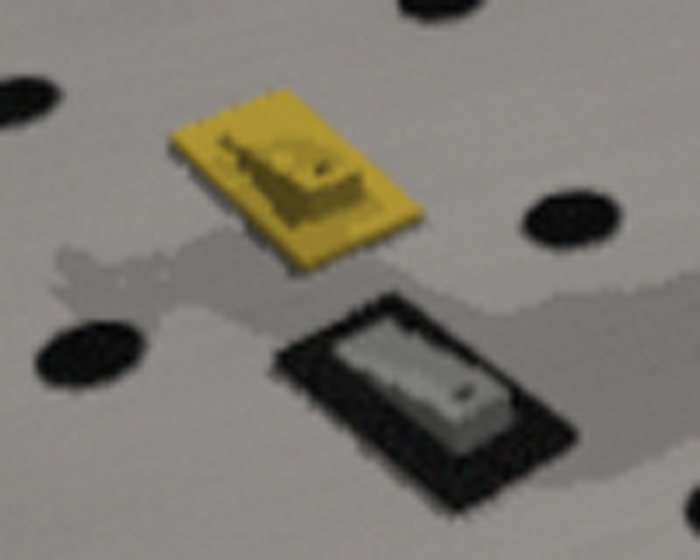

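>>> play_rows([
  [[0.083, 0.05, 0.03, -0.016], [0.083, 0.05, 0.03, -0.016], [0.083, 0.05, 0.03, -0.016], [0.083, 0.05, 0.03, -0.016], [0.083, 0.05, 0.03, -0.016], [0.083, 0.05, 0.03, -0.016], [0.083, 0.05, 0.03, -0.016], [0.083, 0.05, 0.03, -0.016]],
])

```text
time: 0.82
ee_pos: [0.4118, -0.3692, 0.3497]
tcp_rot: [-2.219, 0.003, 2.22]
ft_force: [-0.3, -1.3, -0.4]
finger_gap: 0.0855
```

Run:
```python
from h import *
o=telemetry.get_obs(); print(o['time'],o['ee_pos'],o['joint_positions'].round(2),o['dq'].round(2)); print(R.from_rotvec(o['tcp_rot']).as_matrix().round(3))
save('wrist','w1'); print(load('w1')['e'],load('w1')['A'].round(3))
```

```text
0.8167 [ 0.41179152 -0.36922441  0.34970066] [ 0.79  0.29 -0.12  1.3   0.04  1.55 -0.9 ] [-0.71  0.27 -0.18 -0.69  0.08  0.42 -1.25]
[[-0.    -0.003 -1.   ]
 [ 0.    -1.     0.003]
 [-1.    -0.     0.   ]]
[ 0.49660294 -0.36948595  0.47049478] [[-0.003 -0.945 -0.326]
 [-1.     0.003  0.001]
 [ 0.001  0.326 -0.945]]
```

View pics/w1.png

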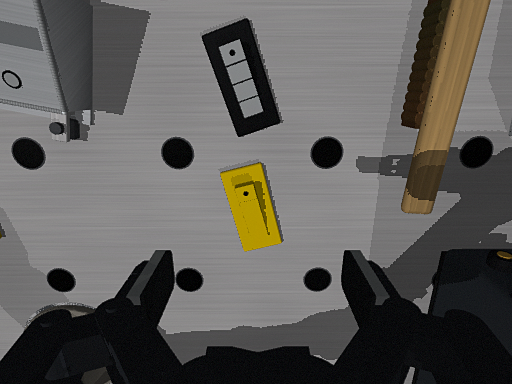

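Run:
```python
from h import *
save('wrist','w2'); f=load('w2'); o=telemetry.get_obs(); print(o['ee_pos'],o['dq'].round(3), f['e'])
p=f['p']; C=cloud(f)
g=p.max(2); hsv=cv2.cvtColor(p,cv2.COLOR_RGB2HSV)
dark=(g<45).astype(np.uint8); dark[:, :190]=0; dark[:,300:]=0; dark[:10]=0; dark[150:]=0
cs,_=cv2.findContours(dark,cv2.RETR_CCOMP,cv2.CHAIN_APPROX_NONE)
c=max(cs,key=cv2.contourArea); r=cv2.minAreaRect(c); print(r)
b=cv2.boxPoints(r)
P=np.array([onz(f,*q,0.010) for q in b]); print(P.round(4)); print('len',np.linalg.norm(np.diff(P,axis=0),axis=1), 'centre',P.mean(0))
mask=cv2.drawContours(np.zeros_like(dark),[c],-1,1,-1)
blk=((mask>0)&(g>70)); ys,xs=np.nonzero(blk); print(xs.size)
Q=C[blk]; 
for u,v in[(231,47),(238,73),(243,90),(249,107)]: print(u,v,C[v,u].round(4))
k=6; cv2.imwrite('pics/c_step2.png',cv2.resize(p[5:150,190:300,::-1],None,fx=5,fy=4,interpolation=cv2.INTER_CUBIC))
```

```text
[ 0.41878205 -0.36376966  0.35081079] [ 0.064 -0.008  0.091  0.06   0.077  0.003  0.068] [ 0.5052924  -0.36127814  0.47357069]
((249.10000610351562, 87.79999542236328), (106.5687484741211, 48.382843017578125), 71.56505584716797)
[[ 0.57   -0.2908  0.01  ]
 [ 0.5901 -0.3558  0.01  ]
 [ 0.4513 -0.4091  0.01  ]
 [ 0.4268 -0.338   0.01  ]]
len [0.06797198 0.14862567 0.07514828] centre [ 0.50956118 -0.34841852  0.01      ]
1450
231 47 [ 0.5677 -0.3215  0.0096]
238 73 [ 0.5321 -0.3325  0.0309]
243 90 [ 0.5099 -0.3392  0.0256]
249 107 [ 0.4863 -0.3476  0.0197]
```

View pics/c_step2.png

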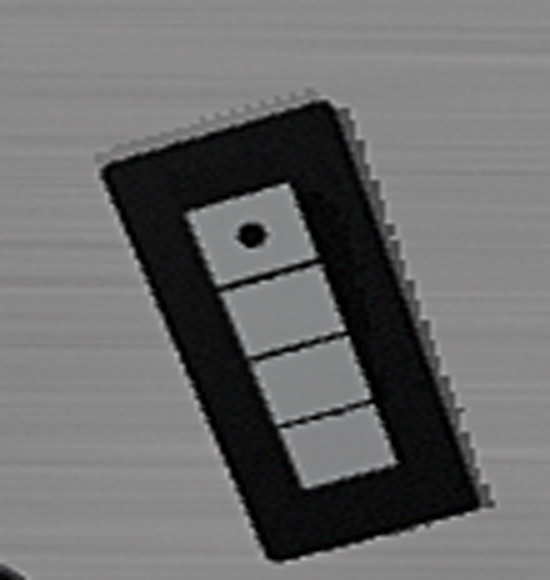

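Run:
```python
from h import *
f=load('w2')
q=[(279,425),(375,403),(397,463),(303,490)]
# cubic resize pixel centre: u=(x+.5)/k-.5+off
uv=[((x+.5)/5-.5+190,(y+.5)/4-.5+5) for x,y in q]
P=np.array([onz(f,u,v,.015) for u,v in uv]); print(P.round(4)); print(np.linalg.norm(np.diff(P,axis=0),axis=1),P.mean(0))
d=P[0]+P[1]-P[2]-P[3]; print('yaw of block x',np.degrees(np.arctan2(d[1],d[0])))
c=[(103,168),(327,100),(480,507),(275,560)]
T=np.array([onz(f,(x+.5)/5-.5+190,(y+.5)/4-.5+5,.010) for x,y in c]); print(T.round(4),np.linalg.norm(np.diff(T,axis=0),axis=1),T.mean(0))
d=T[0]+T[1]-T[2]-T[3]; a=np.arctan2(d[1],d[0]);print(np.degrees(a)); print('thin from tray', T.mean(0)[:2]-.0375*np.array([np.cos(a),np.sin(a)]))
C=cloud(f); print(C[116,258])
```

```text
[[ 0.4804 -0.3421  0.015 ]
 [ 0.4887 -0.3707  0.015 ]
 [ 0.467  -0.3778  0.015 ]
 [ 0.4566 -0.3494  0.015 ]]
[0.02977392 0.02283758 0.03023084] [ 0.47317524 -0.35999479  0.015     ]
yaw of block x 17.48134009310772
[[ 0.5678 -0.292   0.01  ]
 [ 0.59   -0.3555  0.01  ]
 [ 0.4503 -0.404   0.01  ]
 [ 0.429  -0.3406  0.01  ]] [0.06725437 0.14797561 0.06692098] [ 0.50927724 -0.34801253  0.01      ]
19.217645257762054
thin from tray [ 0.47386693 -0.36035593]
[ 0.4732372  -0.36106772  0.01548877]
```

>>> play_rows([
  [[0.01, 0.1, 0.003, 0], [0.01, 0.1, 0.003, 0], [0.01, 0.1, 0.003, 0], [0.01, 0.1, 0.003, 0], [0.01, 0.1, 0.003, 0], [0.01, 0.1, 0.003, 0], [0.01, 0.1, 0.003, 0], [0, 0, 0, 0]],
])

```text
time: 1.58
ee_pos: [0.4393, -0.0798, 0.3584]
tcp_rot: [2.218, 0.024, -2.214]
ft_force: [-0.9, 1.2, 0.7]
finger_gap: 0.0857
```

Run:
```python
from h import *
o=telemetry.get_obs(); print(o['time'],o['ee_pos'],o['joint_positions'].round(2),o['dq'].round(2))
save('wrist','w3')
```

```text
1.5833 [ 0.43930501 -0.07978186  0.35836131] [ 0.46  0.07 -0.34  1.55  0.02  1.52 -1.43] [ 0.05  0.02  0.11 -0.02  0.09 -0.01  0.09]
```

View pics/w3.png

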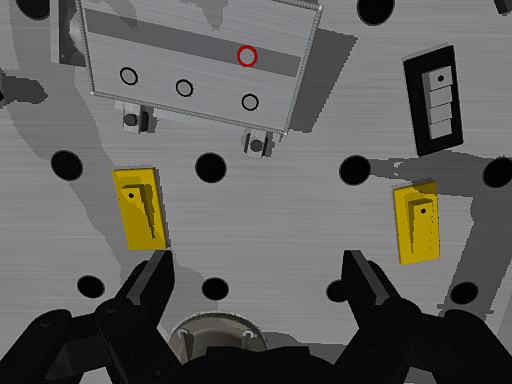

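Run:
```python
from h import *
f=load('w3'); p=f['p']; C=cloud(f)
hsv=cv2.cvtColor(p,cv2.COLOR_RGB2HSV)
m=(((hsv[...,0]<8)|(hsv[...,0]>172))&(hsv[...,1]>120)&(hsv[...,2]>80)).astype(np.uint8); m[130:]=0
ys,xs=np.nonzero(m); print(xs.min(),xs.max(),ys.min(),ys.max(),xs.size)
hull=cv2.convexHull(np.c_[xs,ys].astype(np.int32)); e=cv2.fitEllipse(hull); print(e)
# roof plane fit
poly=np.array([(110,20),(300,60),(275,115),(110,85)],np.int32)
M=cv2.fillPoly(np.zeros(m.shape,np.uint8),[poly],1)>0
Q=C[M&(f['d']>0)]; 
c0=np.median(Q,0)
for i in range(3):
    c0=Q.mean(0); n=np.linalg.svd(Q-c0,full_matrices=False)[2][2]; n*=np.sign(n[2]); r=(Q-c0)@n; Q=Q[abs(r)<2.5*r.std()]
print('n',n.round(4),'tilt',np.degrees(np.arccos(n[2])),'az',np.degrees(np.arctan2(n[1],n[0])),r.std(),c0)
e0,rr=ray(f,*e[0]); t=((c0-e0)@n)/(rr@n); print('ring',e0+rr*t)
print('z=0.1', onz(f,*e[0],.1))
R3=C[m>0]; print(R3.mean(0))
def on(u,v): e0,r=ray(f,u,v); return e0+r*((c0-e0)@n)/(r@n)
h=np.array([on(*q) for q in hull[:,0]]); print('diam',np.linalg.norm(h-h.mean(0),axis=1).mean()*2)
# low edge corners
a,b=on(92,94),on(287,132); print(a.round(3),b.round(3),np.linalg.norm(a-b),np.degrees(np.arctan2(*(a-b)[[1,0]])))
```

```text
237 257 45 66 191
((246.67616271972656, 55.627471923828125), (20.399150848388672, 22.331409454345703), 170.0262451171875)
n [-0.3385  0.0651  0.9387] tilt 20.164065643970755 az 169.1138877187687 0.0007833838618482469 [ 0.54666984 -0.00443827  0.09027438]
ring [ 0.56223816 -0.06407336  0.10002423]
z=0.1 [ 0.56224062 -0.0640724   0.1       ]
[ 0.56250594 -0.06417077  0.10099213]
diam 0.023629056820845255
[0.516 0.141 0.069] [ 0.471 -0.118  0.071] 0.26352606975142245 80.12718503958749
```

>>> play_rows([
  [[0.01, 0.1, 0.0, 0], [0.01, 0.1, 0.0, 0], [0.01, 0.1, 0.0, 0], [0.01, 0.1, 0.0, 0], [0.01, 0.1, 0.0, 0], [0.01, 0.1, 0.0, 0], [0.01, 0.1, 0.0, 0], [0.0, 0.1, 0, 0]],
])

```text
time: 2.3
ee_pos: [0.4681, 0.2291, 0.357]
tcp_rot: [-2.22, 0.007, 2.219]
ft_force: [2.0, -0.0, 0.3]
finger_gap: 0.0855
```

>>> play_rows([
  [[0.0, 0.1, 0.0, 0], [0.0, 0.05, 0.0, 0], [0, 0, 0, 0]],
])

```text
time: 2.55
ee_pos: [0.465, 0.2943, 0.3563]
tcp_rot: [2.216, 0.012, -2.223]
ft_force: [0.4, 1.1, -0.1]
finger_gap: 0.0853
```

Run:
```python
from h import *
o=telemetry.get_obs(); print(o['time'],o['ee_pos'],o['joint_positions'].round(2),o['dq'].round(2))
save('wrist','w4'); save('scene','s4')
```

```text
2.55 [0.46499402 0.29434497 0.35633207] [-0.15  0.34 -0.63  1.28  0.19  1.58 -2.32] [ 0.06 -0.04  0.06  0.03  0.03  0.03  0.05]
```

View pics/w4.png

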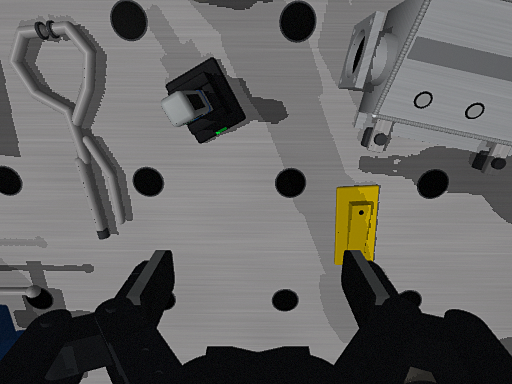

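Run:
```python
from h import *
f=load('w4'); p=f['p']; C=cloud(f)
cv2.imwrite('pics/c_g.png',cv2.resize(p[40:155,140:260,::-1],None,fx=6,fy=5,interpolation=cv2.INTER_CUBIC))
for u,v in [(182,110),(172,112),(195,105),(185,97),(185,122),(235,120),(195,70)]: print(u,v,C[v,u].round(4),p[v,u])
s=load('s4')['p'];cv2.imwrite('pics/c_gs.png',cv2.resize(s[140:200,320:365,::-1],None,fx=10,fy=10,interpolation=cv2.INTER_CUBIC))
```

```text
182 110 [0.5301 0.3685 0.1794] [144 149 150]
172 112 [0.5282 0.3783 0.1796] [150 153 155]
195 105 [0.5337 0.3602 0.1566] [12 11 12]
185 97 [0.5421 0.3655 0.176 ] [60 61 61]
185 122 [0.5185 0.367  0.1769] [87 89 89]
235 120 [0.5048 0.3296 0.0145] [8 8 6]
195 70 [0.5752 0.3864 0.0142] [25 26 27]
```

View pics/c_g.png

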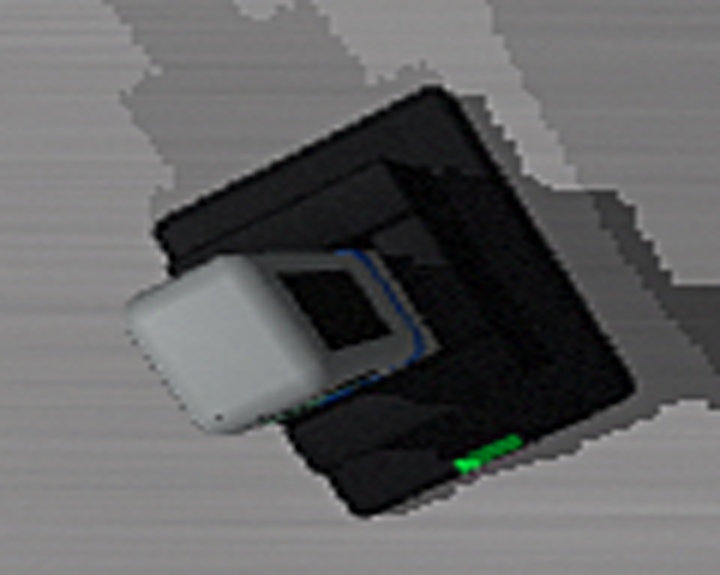

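View pics/c_gs.png

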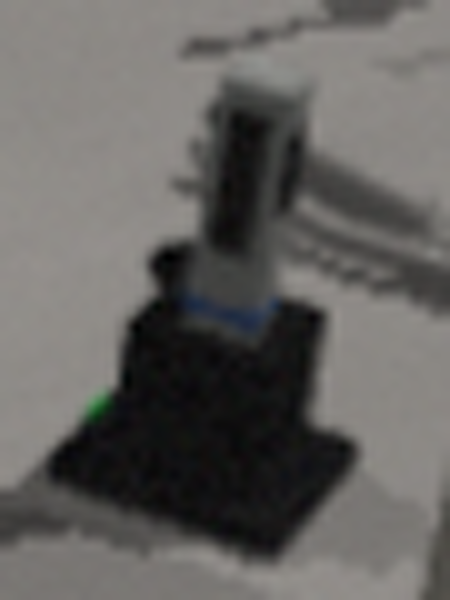

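Run:
```python
from h import *
f=load('w4'); C=cloud(f)
c=lambda x,y:((x+.5)/6-.5+140,(y+.5)/5-.5+40)
foot=[(435,82),(632,390),(360,517),(152,232)]
print('footz',[C[int(v),int(u)].round(3)[2] for u,v in [c(520,330),c(400,470),c(180,235)]])
P=np.array([onz(f,*c(*q),.014) for q in foot]); print(P.round(4))
d=np.diff(np.vstack([P,P[:1]]),axis=0); print(np.linalg.norm(d,axis=1), np.degrees(np.arctan2(d[:,1],d[:,0])), P.mean(0))
# gauge top, z>0.172
Z=C[...,2]; m=((Z>.174)&(Z<.19)).astype(np.uint8); m[:60]=0;m[150:]=0;m[:,:150]=0;m[:,230:]=0
cs,_=cv2.findContours(m,cv2.RETR_EXTERNAL,cv2.CHAIN_APPROX_NONE);k=max(cs,key=cv2.contourArea)[:,0]
T=np.array([onz(f,*q,.179) for q in k])[:,:2]; r=cv2.minAreaRect(T.astype(np.float32)*1000); print(r)
print(cv2.boxPoints(r).round(1), np.median(Z[m>0]))
```

```text
footz [np.float64(0.039), np.float64(0.013), np.float64(0.014)]
[[0.5939 0.3608 0.014 ]
 [0.5085 0.3145 0.014 ]
 [0.4692 0.3858 0.014 ]
 [0.553  0.4322 0.014 ]]
[0.09721522 0.0814827  0.09582333 0.08224369] [-151.52179362  118.84798211   28.92083057  -60.18365347] [0.53114797 0.37332251 0.014     ]
((531.254638671875, 372.6396179199219), (29.589618682861328, 25.96590805053711), 28.45892906188965)
[[512.1 377. ]
 [524.4 354.2]
 [550.4 368.3]
 [538.1 391.1]] 0.17958970166928795
```

>>> play_rows([
  [[0.033, 0.039, -0.04, 0.0476], [0.033, 0.039, -0.04, 0.0476], [0.033, 0.039, -0.04, 0.0476], [0.033, 0.039, -0.04, 0.0476], [0.033, 0.039, -0.04, 0.0476], [0, 0, 0, 0], [0, 0, 0, 0]],
])

```text
time: 3.23
ee_pos: [0.5341, 0.3643, 0.2753]
tcp_rot: [1.941, 0.486, -1.948]
ft_force: [-0.6, -0.1, 0.0]
finger_gap: 0.0855
```

```bash
cat > st.py <<'E'
from h import *
o=telemetry.get_obs(); M=R.from_rotvec(o['tcp_rot']).as_matrix()
print('t',round(o['time'],3),'tcp',o['ee_pos'].round(4),'yawy',np.degrees(np.arctan2(M[1,1],M[0,1])).round(2),'xax',M[:,0].round(3),'q',o['joint_positions'].round(2),'dq',abs(o['dq']).max().round(3),'F',o['ft_force'].round(2),'T',o['torque'].round(2),'gap',round(o['finger_gap'],4))
E
python3 - <<'E'
import st
from h import *
save('wrist','w5')
E
```

```text
t 3.233 tcp [0.5341 0.3643 0.2753] yawy -61.77 xax [-0.003 -0.004 -1.   ] q [-0.25  0.6  -0.68  1.14  0.36  1.52 -1.94] dq 0.056 F [-0.57 -0.14  0.05] T [ 0.02  0.05 -0.01] gap 0.0855
```

View pics/w5.png

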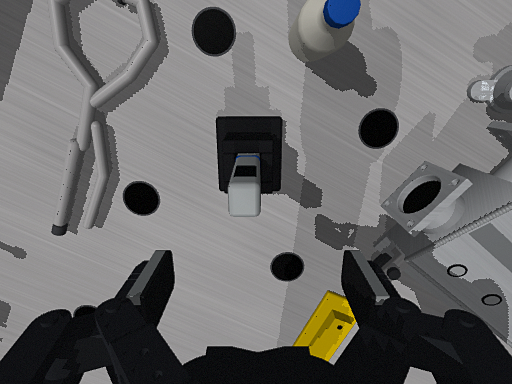

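Run:
```python
from h import *
f=load('w5'); C=cloud(f); Z=C[...,2]; m=((Z>.174)&(Z<.19)).astype(np.uint8); m[:120]=0;m[240:]=0;m[:,:210]=0;m[:,290:]=0
cs,_=cv2.findContours(m,cv2.RETR_EXTERNAL,cv2.CHAIN_APPROX_NONE);k=max(cs,key=cv2.contourArea)[:,0]
T=np.array([onz(f,*q,.179) for q in k])[:,:2]; r=cv2.minAreaRect(T.astype(np.float32)*1000); print(r,np.median(Z[m>0]))
c=lambda q:onz(f,*q,.014)
P=np.array([c(q) for q in[(216,117),(280,117),(282,192),(217,190)]]); d=np.diff(P,axis=0); print(P.round(3),np.linalg.norm(d,axis=1),np.degrees(np.arctan2(d[:,1],d[:,0])),P.mean(0))
```

```text
((532.4600830078125, 374.6322937011719), (29.26569938659668, 25.30593490600586), 28.16603660583496) 0.17968129902307345
[[0.555 0.433 0.014]
 [0.593 0.362 0.014]
 [0.508 0.311 0.014]
 [0.468 0.39  0.014]] [0.08040108 0.10003281 0.08881556] [ -61.79882947 -148.77409457  116.29434856] [0.53098467 0.37410502 0.014     ]
```

>>> play_rows([
  [[-0.005, 0.024, 0, 0], [0, 0, -0.07, 0], [0, 0, -0.07, 0], [0, 0, -0.07, 0], [0, 0, -0.05, 0], [0, 0, 0, 0], [0, 0, 0, 0]],
])

```text
time: 3.87
ee_pos: [0.5307, 0.3764, 0.1744]
tcp_rot: [1.944, 0.492, -1.943]
ft_force: [0.7, 1.0, 1.3]
finger_gap: 0.0857
```

Run:
```python
import st
from h import *
save('wrist','w6')
```

```text
t 3.867 tcp [0.5307 0.3764 0.1744] yawy -61.56 xax [ 0.    -0.001 -1.   ] q [-0.25  0.66 -0.66  1.31  0.4   1.31 -1.99] dq 0.058 F [0.69 1.01 1.25] T [0.01 0.01 0.  ] gap 0.0857
```

View pics/w6.png

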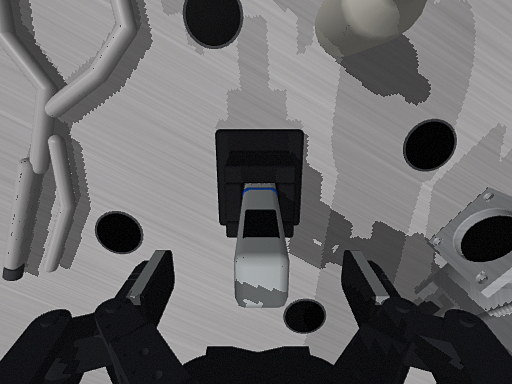

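>>> play_rows([
  [[0, 0, -0.038, 0], [0, 0, -0.038, 0], [0, 0, 0, 0], [0, 0, 0, 0]],
])

```text
time: 4.25
ee_pos: [0.5312, 0.3774, 0.1451]
tcp_rot: [1.946, 0.494, -1.942]
ft_force: [1.7, 0.3, -0.3]
finger_gap: 0.0852
```

```bash
python3 st.py; python3 st.py
```

```text
t 4.25 tcp [0.5312 0.3774 0.1451] yawy -61.54 xax [ 0.002  0.001 -1.   ] q [-0.25  0.68 -0.66  1.34  0.42  1.25 -2.  ] dq 0.023 F [ 1.71  0.35 -0.32] T [0.01 0.02 0.02] gap 0.0852
t 4.25 tcp [0.5312 0.3774 0.1451] yawy -61.54 xax [ 0.002  0.001 -1.   ] q [-0.25  0.68 -0.66  1.34  0.42  1.25 -2.  ] dq 0.023 F [ 1.71  0.35 -0.32] T [0.01 0.02 0.02] gap 0.0852
```

>>> play_rows([
  [[0.003, -0.005, 0, 0], [0, 0, 0, 0]],
])

```text
time: 4.42
ee_pos: [0.5331, 0.3754, 0.1455]
tcp_rot: [1.947, 0.494, -1.94]
ft_force: [0.3, -0.1, 0.2]
finger_gap: 0.0855
```

>>> play_rows([
  [[0, 0, 0, 0], [0, 0, 0, 0], [0, 0, 0, 0], [0, 0, 0, 0], [0, 0, 0, 0], [0, 0, 0, 0], [0, 0, 0, 0], [0, 0, 0, 0]],
], claw=1)

```text
time: 5.08
ee_pos: [0.5319, 0.3752, 0.1435]
tcp_rot: [1.943, 0.494, -1.943]
ft_force: [-0.8, 0.2, 0.8]
finger_gap: 0.0252
```

Run:
```python
import st
from h import *
save('wrist','w7')
```

```text
t 5.083 tcp [0.5319 0.3752 0.1435] yawy -61.51 xax [ 0.  0. -1.] q [-0.25  0.68 -0.66  1.35  0.42  1.25 -2.  ] dq 0.002 F [-0.76  0.18  0.84] T [ 0.    0.02 -0.  ] gap 0.0252
```

View pics/w7.png

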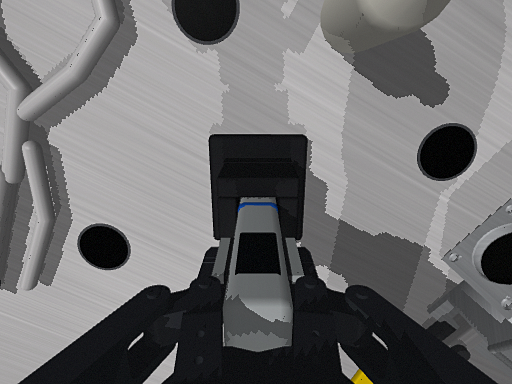

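>>> play_rows([
  [[0, 0, 0.03, 0], [0, 0, 0.06, 0], [0, 0, 0.08, 0], [0, 0, 0.08, 0], [0, 0, 0.08, 0], [0, 0, 0.06, 0], [0, 0, 0, 0]],
])

```text
time: 5.72
ee_pos: [0.5329, 0.3772, 0.3066]
tcp_rot: [1.955, 0.499, -1.935]
ft_force: [-0.0, 0.3, -1.2]
finger_gap: 0.0252
```

Run:
```python
import st
from h import *
save('wrist','w8');save('scene','s8')
f=load('s8'); p=f['p']
cv2.imwrite('pics/c_s8.png',cv2.resize(p[60:220,270:430,::-1],None,fx=4,fy=3.7,interpolation=cv2.INTER_CUBIC))
```

```text
t 5.717 tcp [0.5329 0.3772 0.3066] yawy -61.53 xax [ 0.008  0.008 -1.   ] q [-0.28  0.59 -0.69  1.07  0.36  1.58 -1.94] dq 0.1 F [-0.02  0.32 -1.21] T [ 0.13 -0.06  0.  ] gap 0.0252
```

View pics/w8.png

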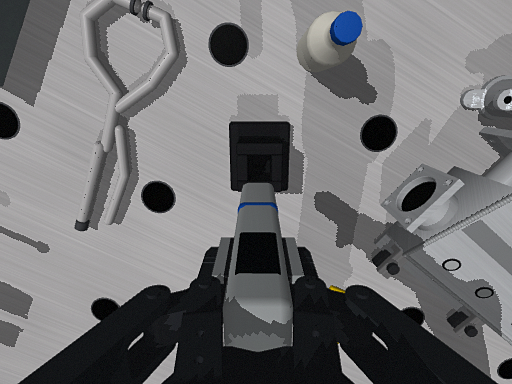

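View pics/c_s8.png

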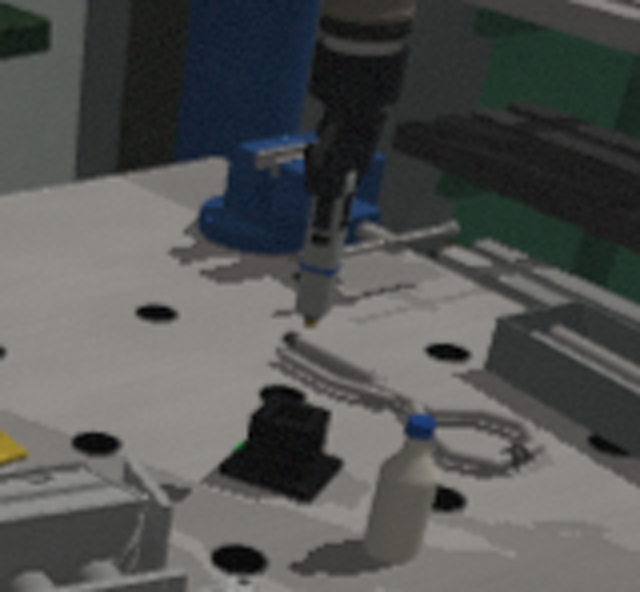

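>>> play_rows([
  [[-0.008, -0.08, 0, -0.02], [-0.008, -0.1, 0, -0.02], [-0.008, -0.1, 0, -0.02], [-0.008, -0.1, 0, -0.02], [-0.008, -0.1, 0, -0.02], [-0.008, -0.1, 0, -0.02], [-0.008, -0.1, 0, -0.02], [-0.008, -0.1, 0, -0.02]],
])

```text
time: 6.48
ee_pos: [0.5043, 0.0604, 0.297]
tcp_rot: [2.133, 0.171, -2.143]
ft_force: [1.5, -0.7, -0.9]
finger_gap: 0.0255
```

>>> play_rows([
  [[-0.008, -0.1, 0, -0.02], [-0.008, -0.1, 0, -0.02], [-0.008, -0.1, 0, -0.02], [-0.008, -0.1, 0, -0.02], [-0.008, -0.1, 0, -0.02], [-0.008, -0.1, 0, -0.02], [-0.008, -0.1, 0, -0.02], [-0.008, -0.1, 0, -0.02]],
])

```text
time: 7.15
ee_pos: [0.4786, -0.2586, 0.297]
tcp_rot: [-2.124, 0.186, 2.134]
ft_force: [0.7, -0.3, -2.3]
finger_gap: 0.0258
```

```bash
python3 st.py
```

```text
t 7.15 tcp [ 0.4786 -0.2586  0.297 ] yawy -100.06 xax [-0.004  0.002 -1.   ] q [ 0.74  0.31 -0.37  1.43  0.11  1.43 -1.38] dq 0.491 F [ 0.69 -0.32 -2.31] T [ 0.01 -0.08 -0.  ] gap 0.0258
```

>>> play_rows([
  [[-0.005, -0.1, 0, 0], [-0.005, -0.1, 0, 0], [0, -0.03, 0, 0], [0, 0, -0.08, 0], [0, 0, -0.08, 0], [0, 0, -0.08, 0], [0, 0, 0, 0], [0, 0, 0, 0]],
])

```text
time: 7.82
ee_pos: [0.4742, -0.3476, 0.1999]
tcp_rot: [-2.121, 0.18, 2.137]
ft_force: [-0.6, -0.7, -0.4]
finger_gap: 0.0252
```

Run:
```python
import st
from h import *
save('wrist','w9');save('scene','s9');save('side','d9')
import st
f=load('s9'); p=f['p']
cv2.imwrite('pics/c_s9.png',cv2.resize(p[160:270,90:230,::-1],None,fx=5,fy=5,interpolation=cv2.INTER_CUBIC))
```

```text
t 7.817 tcp [ 0.4742 -0.3476  0.1999] yawy -99.91 xax [-0.007  0.005 -1.   ] q [ 0.83  0.45 -0.32  1.47  0.14  1.26 -1.25] dq 0.104 F [-0.6  -0.72 -0.41] T [-0.07 -0.07 -0.02] gap 0.0252
```

View pics/w9.png

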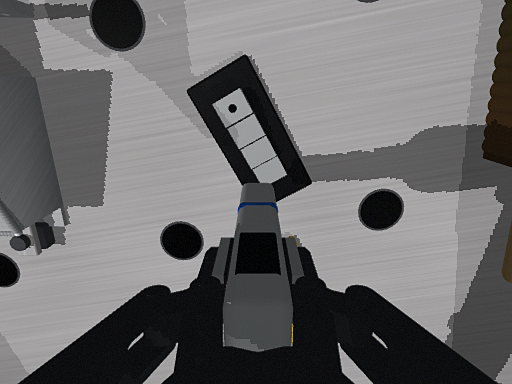

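View pics/c_s9.png

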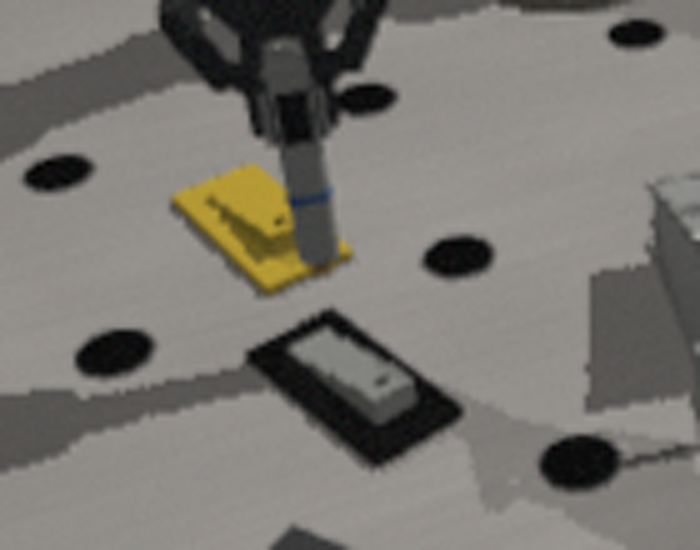

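View pics/d9.png

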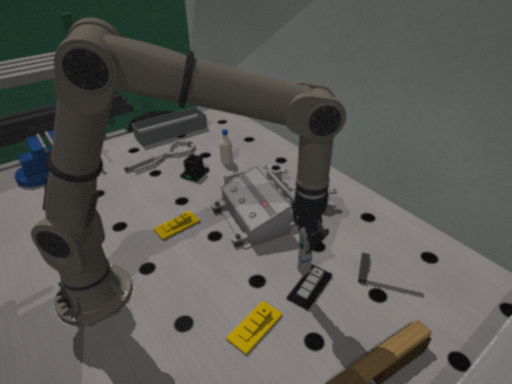

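Run:
```python
from h import *
s=load('s9');d=load('d9')
cv2.imwrite('pics/c_s9b.png',cv2.resize(s['p'][195:250,125:200,::-1],None,fx=10,fy=10,interpolation=cv2.INTER_CUBIC))
cv2.imwrite('pics/c_d9b.png',cv2.resize(d['p'][220:310,275:345,::-1],None,fx=8,fy=6.5,interpolation=cv2.INTER_CUBIC))
```

```text
(no output)
```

View pics/c_s9b.png

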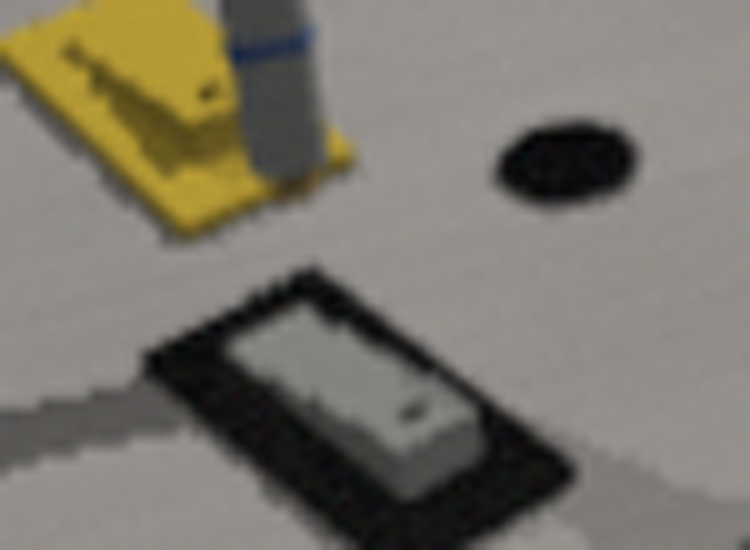

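View pics/c_d9b.png

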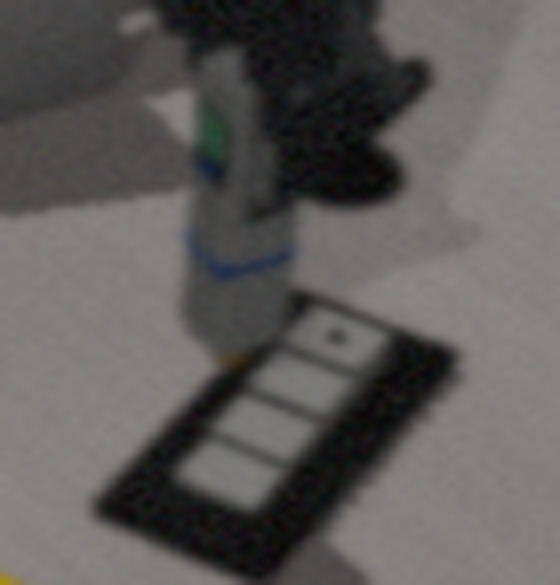

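Run:
```python
from h import *
s=load('s9');d=load('d9')
a=((295.5)/10-.5+125,(190.5)/10-.5+195); b=(232.5/8-.5+275,362.5/6.5-.5+220)
e1,r1=ray(s,*a);e2,r2=ray(d,*b)
t=np.linalg.lstsq(np.c_[r1,-r2],e2-e1,rcond=None)[0]
print('tip',e1+r1*t[0],e2+r2*t[1])
print('step side',onz(d,229.5/8-.5+275,473.5/6.5-.5+220,.015))
print('scene step',onz(s,275.5/10-.5+125,345.5/10-.5+195,.015))
```

```text
tip [ 0.47484227 -0.34888978  0.07494044] [ 0.47552326 -0.35227945  0.07327879]
step side [ 0.47059934 -0.36157503  0.015     ]
scene step [ 0.47398203 -0.36396488  0.015     ]
```

>>> play_rows([
  [[-0.004, -0.029, -0.03, 0], [0, 0, -0.04, 0], [0, 0, -0.03, 0], [0, 0, -0.015, 0], [0, 0, 0, 0], [0, 0, 0, 0], [0, 0, 0, 0]],
])

```text
time: 8.55
ee_pos: [0.4759, -0.3611, 0.1585]
tcp_rot: [-2.134, 0.186, 2.129]
ft_force: [-0.5, 0.7, -1.9]
finger_gap: 0.0251
```

Run:
```python
import st
from h import *
save('scene','s10');save('side','d10')
s=load('s10');d=load('d10')
cv2.imwrite('pics/c_s10.png',cv2.resize(s['p'][195:250,125:200,::-1],None,fx=10,fy=10,interpolation=cv2.INTER_CUBIC))
cv2.imwrite('pics/c_d10.png',cv2.resize(d['p'][220:310,275:345,::-1],None,fx=8,fy=6.5,interpolation=cv2.INTER_CUBIC))
```

```text
t 8.55 tcp [ 0.4759 -0.3611  0.1585] yawy -99.9 xax [ 0.002 -0.002 -1.   ] q [ 0.84  0.49 -0.31  1.51  0.16  1.16 -1.25] dq 0.005 F [-0.5   0.73 -1.85] T [-0.03  0.05  0.04] gap 0.0251
```

View pics/c_s10.png

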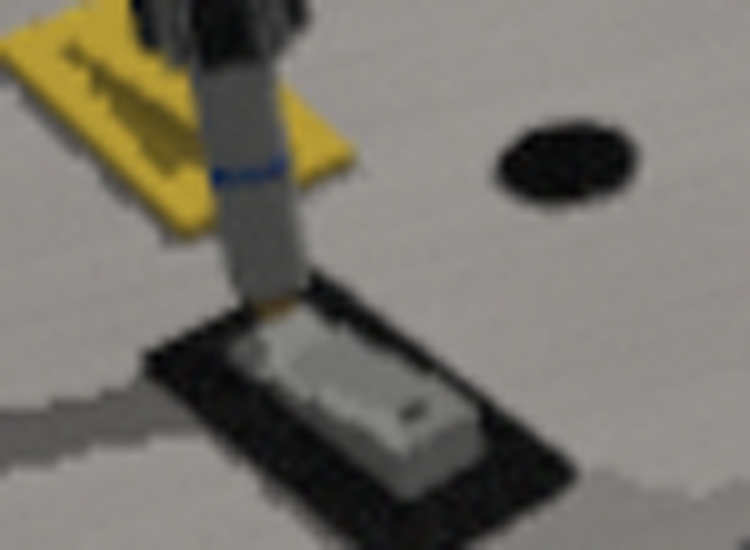

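View pics/c_d10.png

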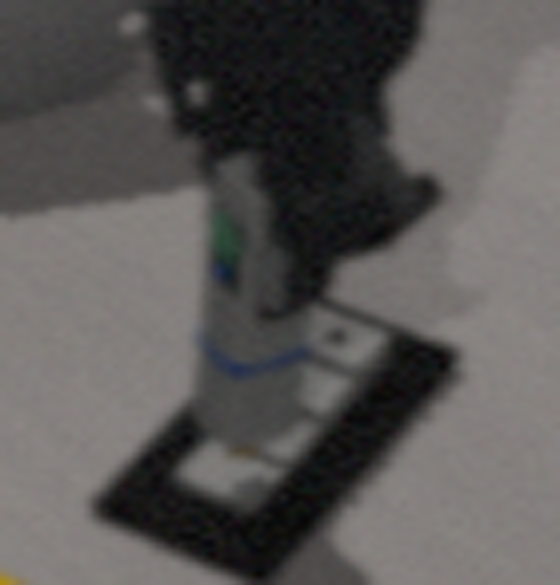

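```bash
cat > tri.py <<'E'
from h import *
def tri(s,a,d,b):
    e1,r1=ray(s,*a);e2,r2=ray(d,*b); t=np.linalg.lstsq(np.c_[r1,-r2],e2-e1,rcond=None)[0]
    return (e1+r1*t[0]),(e2+r2*t[1])
E
python3 - <<'E'
from tri import *
s=load('s10');d=load('d10')
print(tri(s,(275.5/10-.5+125,312.5/10-.5+195),d,(241.5/8-.5+275,457.5/6.5-.5+220)))
E
```

```text
(array([ 0.47250801, -0.36179324,  0.02719474]), array([ 0.47296703, -0.36404661,  0.02618651]))
```

>>> play_rows([
  [[-0.004, 0, -0.015, 0], [0, 0, -0.014, 0], [0, 0, 0, 0], [0, 0, 0, 0]],
])

```text
time: 8.98
ee_pos: [0.4728, -0.3603, 0.1449]
tcp_rot: [-2.129, 0.184, 2.132]
ft_force: [-0.3, 0.2, -2.0]
finger_gap: 0.0254
```

```bash
python3 st.py
```

```text
t 8.983 tcp [ 0.4728 -0.3603  0.1449] yawy -99.91 xax [-0.001  0.001 -1.   ] q [ 0.84  0.5  -0.31  1.53  0.16  1.14 -1.25] dq 0.015 F [-0.26  0.2  -2.05] T [-0.03 -0.06  0.02] gap 0.0254
```

>>> play_rows([
  [[0, 0, -0.005, 0], [0, 0, 0, 0]],
])

```text
time: 9.15
ee_pos: [0.4734, -0.3604, 0.1434]
tcp_rot: [-2.131, 0.184, 2.131]
ft_force: [0.2, 0.5, -2.2]
finger_gap: 0.0252
```

>>> play_rows([
  [[0, 0, -0.005, 0], [0, 0, 0, 0]],
])

```text
time: 9.32
ee_pos: [0.4738, -0.3607, 0.142]
tcp_rot: [-2.132, 0.185, 2.13]
ft_force: [-0.4, 0.1, 1.1]
finger_gap: 0.0254
```

>>> play_rows([
  [[0, 0, -0.005, 0], [0, 0, 0, 0], [0, 0, 0, 0]],
])

```text
time: 9.57
ee_pos: [0.4738, -0.3607, 0.1403]
tcp_rot: [-2.132, 0.185, 2.13]
ft_force: [-0.6, -0.1, 0.4]
finger_gap: 0.0251
```

>>> play_rows([
  [[0, 0, -0.004, 0], [0, 0, 0, 0], [0, 0, 0, 0]],
])

```text
time: 9.82
ee_pos: [0.4738, -0.3607, 0.1385]
tcp_rot: [-2.132, 0.185, 2.13]
ft_force: [-0.2, -0.0, 2.6]
finger_gap: 0.0258
```

Run:
```python
import st
from h import *
save('scene','s11');save('side','d11')
s=load('s11');d=load('d11')
cv2.imwrite('pics/c_s11.png',cv2.resize(s['p'][195:250,125:200,::-1],None,fx=10,fy=10,interpolation=cv2.INTER_CUBIC))
cv2.imwrite('pics/c_d11.png',cv2.resize(d['p'][220:310,275:345,::-1],None,fx=8,fy=6.5,interpolation=cv2.INTER_CUBIC))
o=telemetry.get_obs();print(o['ft_force'],o['ee_pos'])
```

```text
t 9.817 tcp [ 0.4738 -0.3607  0.1385] yawy -99.91 xax [ 0.001 -0.001 -1.   ] q [ 0.84  0.51 -0.31  1.54  0.17  1.12 -1.25] dq 0.002 F [-0.18 -0.03  2.65] T [0.09 0.03 0.01] gap 0.0258
[-0.83733753  0.15519354  3.08501962] [ 0.47382398 -0.36070418  0.13852663]
```

View pics/c_d11.png

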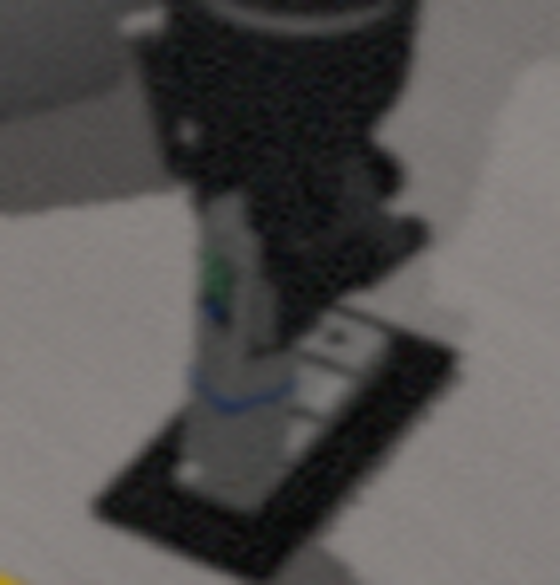

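View pics/c_s11.png

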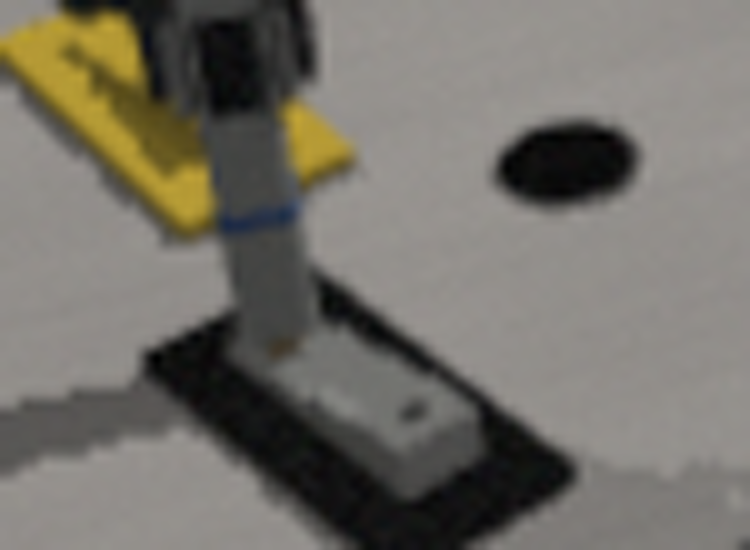

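Run:
```python
from h import *
s=load('s11')
# brass mask
p=s['p']; hsv=cv2.cvtColor(p,cv2.COLOR_RGB2HSV); sub=slice(222,236),slice(145,165)
m=np.zeros(p.shape[:2],np.uint8); m[sub]=((hsv[sub][...,0]<25)&(hsv[sub][...,1]>60)); ys,xs=np.nonzero(m); print(list(zip(xs,ys)))
q=onz(s,xs.mean(),ys.max()+.5,.015); v=s['e'][:2]-q[:2]; v/=np.linalg.norm(v); print(q, q[:2]-.006*v)
# thin step left end edge corners in scene crop
for x,y in [(225,348),(308,303)]: print(onz(s,(x+.5)/10-.5+125,(y+.5)/10-.5+195,.015))
```

```text
[(np.int64(152), np.int64(229)), (np.int64(153), np.int64(229)), (np.int64(152), np.int64(230))]
[ 0.48176883 -0.36505883  0.015     ] [ 0.47583066 -0.36419967]
[ 0.46808798 -0.3790944   0.015     ]
[ 0.45719176 -0.34839654  0.015     ]
```

>>> play_rows([
  [[0, 0, 0, 0], [0, 0, 0, 0], [0, 0, 0, 0], [0, 0, 0, 0], [0, 0, 0, 0], [0, 0, 0, 0], [0, 0, 0, 0], [0, 0, 0, 0]],
])

```text
time: 10.58
ee_pos: [0.4737, -0.3607, 0.1383]
tcp_rot: [-2.132, 0.185, 2.13]
ft_force: [0.9, -0.5, 2.8]
finger_gap: 0.0251
```

Run:
```python
from h import *
save('wrist','w11')
f=load('w11'); p=f['p']
cv2.imwrite('pics/c_w11.png',cv2.resize(p[80:230,180:340,::-1],None,fx=5,fy=4,interpolation=cv2.INTER_CUBIC))
```

```text
(no output)
```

View pics/c_w11.png

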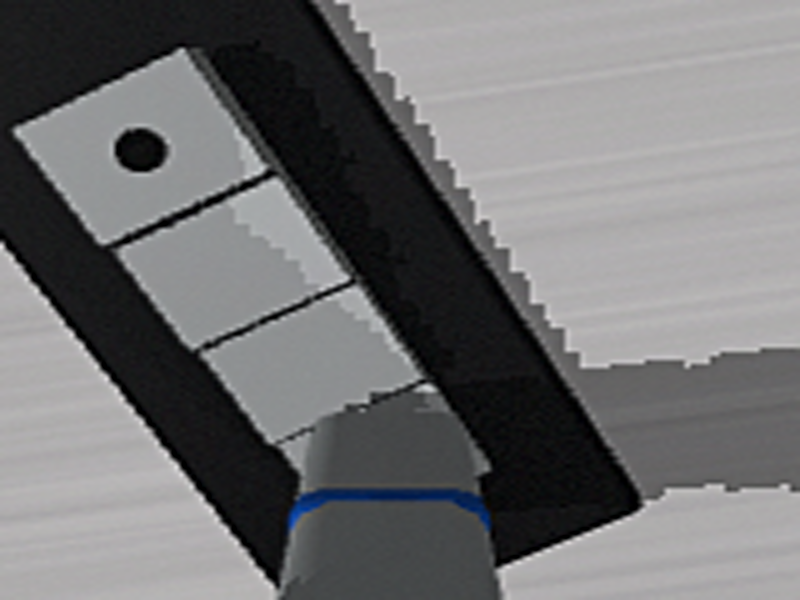

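Run:
```python
from h import *
f=load('w11'); c=lambda x,y:((x+.5)/5-.5+180,(y+.5)/4-.5+80)
A=onz(f,*c(272,445),.015);B=onz(f,*c(430,380),.015); print(A,B,np.linalg.norm(A-B))
d=(B-A)/np.linalg.norm(B-A); x=np.array([-d[1],d[0]]); print('yaw',np.degrees(np.arctan2(x[1],x[0])))
print('thin',(A+B)[:2]/2-.0125*x)
# second line as check
A2=onz(f,*c(195,350),.020);B2=onz(f,*c(355,282),.020); print('thin2',(A2+B2)[:2]/2-.0375*x,np.linalg.norm(A2-B2))
# gauge blue band edges / body sides at lower end, height ~0.025..
C=cloud(f)
for q in[(390,420),(390,480),(390,560),(320,430),(455,430)]:
    u,v=c(*q); print(q,C[int(round(v)),int(round(u))].round(4))
import st
```

```text
[ 0.47879325 -0.34091114  0.015     ] [ 0.48853181 -0.37045255  0.015     ] 0.031105221760462553
yaw 18.245220076614025
thin [ 0.47179096 -0.3595954 ]
thin2 [ 0.47215738 -0.3592441 ] 0.030265880028629625
(390, 420) [ 0.4876 -0.3636  0.0378]
(390, 480) [ 0.4876 -0.3635  0.0712]
(390, 560) [ 0.4873 -0.3634  0.1032]
(320, 430) [ 0.4886 -0.3527  0.04  ]
(455, 430) [ 0.4845 -0.3734  0.0386]
t 10.633 tcp [ 0.4737 -0.3607  0.1382] yawy -99.91 xax [ 0.001 -0.    -1.   ] q [ 0.84  0.51 -0.31  1.54  0.17  1.12 -1.25] dq 0.001 F [ 0.51 -1.17  3.5 ] T [-0.14 -0.27  0.07] gap 0.0254
```

>>> play_rows([
  [[0, 0, 0, 0], [0, 0, 0, 0], [0, 0, 0, 0], [0, 0, 0, 0], [0, 0, 0, 0], [0, 0, 0, 0], [0, 0, 0, 0]],
])

```text
time: 11.22
ee_pos: [0.4737, -0.3607, 0.1382]
tcp_rot: [-2.132, 0.185, 2.131]
ft_force: [1.7, -1.0, 2.9]
finger_gap: 0.0251
```

```bash
python3 st.py
```

```text
t 11.217 tcp [ 0.4737 -0.3607  0.1382] yawy -99.91 xax [ 0.001 -0.    -1.   ] q [ 0.84  0.51 -0.31  1.54  0.17  1.12 -1.25] dq 0.002 F [ 1.74 -0.98  2.89] T [-0.24 -0.54  0.02] gap 0.0251
```

>>> play_rows([
  [[0, 0, 0.03, 0], [0, 0, 0.08, 0], [0, 0, 0.1, 0], [0, 0, 0.1, 0], [0.01, 0.05, 0.08, 0.02], [0.014, 0.1, 0, 0.02], [0.014, 0.1, 0, 0.02], [0.014, 0.1, 0, 0.02]],
])

```text
time: 11.88
ee_pos: [0.4925, -0.219, 0.2927]
tcp_rot: [-2.213, 0.004, 2.223]
ft_force: [1.0, 0.9, -2.7]
finger_gap: 0.0256
```

>>> play_rows([
  [[0.014, 0.1, 0, 0.02], [0.014, 0.1, 0, 0.02], [0.014, 0.1, 0, 0.02], [0.014, 0.1, 0, 0.02], [0.014, 0.1, 0, 0.02], [0.014, 0.1, 0, 0.02], [0.014, 0.1, 0, 0.02], [0.014, 0.1, 0, 0.02]],
])

```text
time: 12.55
ee_pos: [0.5371, 0.1002, 0.292]
tcp_rot: [2.035, 0.34, -2.048]
ft_force: [1.2, 0.1, -1.1]
finger_gap: 0.0254
```

```bash
python3 st.py
```

```text
t 12.55 tcp [0.5371 0.1002 0.292 ] yawy -71.02 xax [-0.006 -0.002 -1.   ] q [ 0.24  0.35 -0.63  1.42  0.21  1.44 -1.63] dq 0.826 F [ 1.19  0.09 -1.12] T [-0.02 -0.12  0.  ] gap 0.0254
```

>>> play_rows([
  [[0.014, 0.1, 0, 0.02], [0.014, 0.1, 0, 0.02], [0.014, 0.1, 0, 0.02], [0.014, 0.1, 0, 0.02], [0.014, 0.1, 0, 0], [0.014, 0.1, 0, 0], [0.014, 0.1, 0, 0], [0.01, 0.04, 0, 0]],
])

```text
time: 13.22
ee_pos: [0.578, 0.4015, 0.2898]
tcp_rot: [1.93, 0.503, -1.947]
ft_force: [-1.2, 0.8, -1.6]
finger_gap: 0.0254
```

>>> play_rows([
  [[0, 0, 0, 0], [0, 0, 0, 0]],
])

```text
time: 13.38
ee_pos: [0.5805, 0.3959, 0.2907]
tcp_rot: [1.933, 0.493, -1.946]
ft_force: [-0.4, -0.5, -1.2]
finger_gap: 0.0254
```

Run:
```python
import st
from h import *
save('wrist','w12');f=load('w12');C=cloud(f)
```

```text
t 13.383 tcp [0.5805 0.3959 0.2907] yawy -61.33 xax [-0.005 -0.005 -1.   ] q [-0.35  0.72 -0.64  0.88  0.4   1.65 -1.9 ] dq 0.054 F [-0.42 -0.5  -1.16] T [-0.02 -0.02  0.02] gap 0.0254
```

View pics/w12.png

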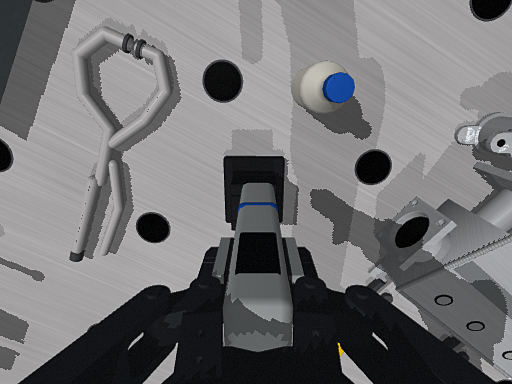

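>>> play_rows([
  [[0.006, 0.012, 0, 0], [0, 0, -0.05, 0], [0, 0, -0.08, 0], [0, 0, -0.08, 0], [0, 0, -0.07, 0], [0, 0, -0.04, 0], [0, 0, 0, 0], [0, 0, 0, 0]],
])

```text
time: 14.1
ee_pos: [0.5852, 0.398, 0.1655]
tcp_rot: [1.942, 0.489, -1.945]
ft_force: [0.2, 0.3, -1.4]
finger_gap: 0.0253
```

Run:
```python
import st
from h import *
save('wrist','w13');save('scene','s13');save('side','d13')
f=load('s13'); cv2.imwrite('pics/c_s13.png',cv2.resize(f['p'][120:210,290:400,::-1],None,fx=6,fy=6,interpolation=cv2.INTER_CUBIC))
```

```text
t 14.1 tcp [0.5852 0.398  0.1655] yawy -61.64 xax [-0.001 -0.002 -1.   ] q [-0.31  0.77 -0.62  1.11  0.43  1.38 -1.95] dq 0.061 F [ 0.2   0.35 -1.43] T [ 0.06 -0.02 -0.04] gap 0.0253
```

View pics/c_s13.png

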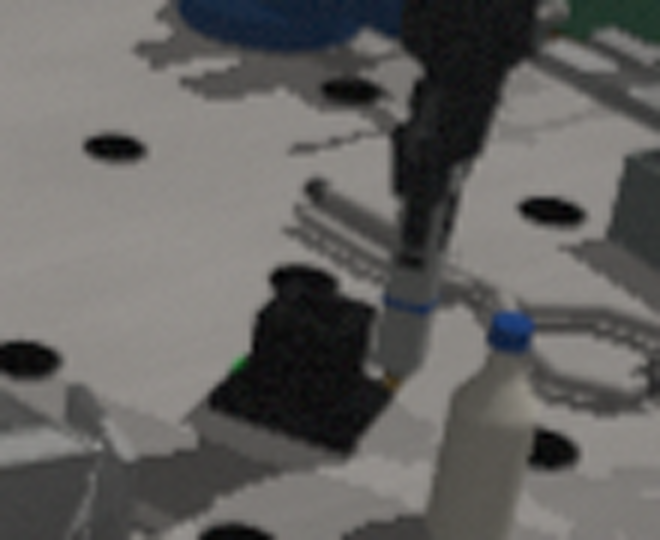

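View pics/w13.png

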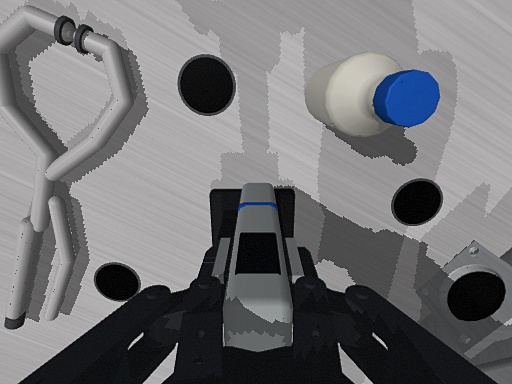

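>>> play_rows([
  [[-0.011, -0.006, 0, 0], [-0.011, -0.006, 0, 0], [-0.011, -0.006, 0, 0], [-0.011, -0.006, 0, 0], [-0.011, -0.006, 0, 0], [-0.011, -0.006, 0, 0], [0, 0, 0, 0]],
])

```text
time: 14.83
ee_pos: [0.5609, 0.3876, 0.1689]
tcp_rot: [1.955, 0.497, -1.934]
ft_force: [5.1, 3.4, -0.7]
finger_gap: 0.0255
```

Run:
```python
import st
from h import *
save('wrist','w14');save('scene','s14')
f=load('s14'); cv2.imwrite('pics/c_s14.png',cv2.resize(f['p'][120:210,290:400,::-1],None,fx=6,fy=6,interpolation=cv2.INTER_CUBIC))
```

```text
t 14.833 tcp [0.5609 0.3876 0.1689] yawy -61.54 xax [ 0.009  0.006 -1.   ] q [-0.28  0.71 -0.64  1.22  0.41  1.33 -1.97] dq 0.016 F [ 5.07  3.38 -0.74] T [ 0.91 -1.35 -0.03] gap 0.0255
```

View pics/c_s14.png

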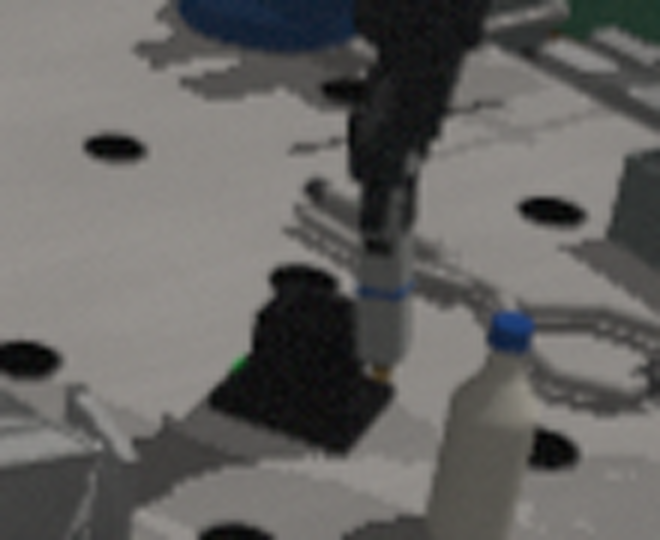

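View pics/w14.png

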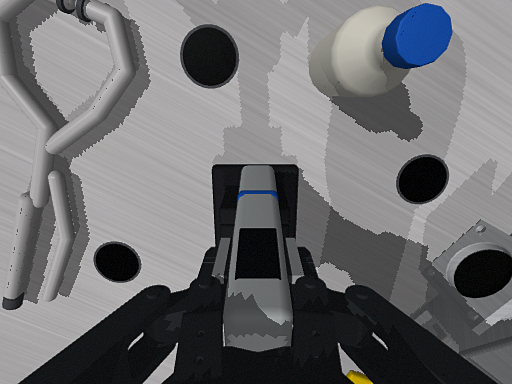

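```bash
cat > tilt.py <<'E'
from h import *
def tilt(tag):
    # gauge front (camera-side) face from wrist depth: fit plane
    f=load(tag); C=cloud(f); d=f['d']
    # central columns 246..270 rows from tip to below panel; keep points near gauge
    out=[]
    for v in range(150,300):
        q=C[v,248:268]; q=q[(d[v,248:268]>0)&(d[v,248:268]<.32)]
        if len(q)>=15: out.append(np.r_[v,np.median(q,0)])
    out=np.array(out); return out
def fit(out,lo,hi):
    P=out[(out[:,0]>=lo)&(out[:,0]<=hi),1:]; c=P.mean(0); dirv=np.linalg.svd(P-c)[2][0]; dirv*=np.sign(dirv[2]); r=np.linalg.norm(np.cross(P-c,dirv),axis=1)
    return dirv,c,r.std(),len(P)
E
python3 - <<'E'
from tilt import *
for t in ['w13','w14']:
    o=tilt(t); print(t,len(o),o[0].round(4),o[-1].round(4))
    for lo,hi in[(205,228),(200,260),(180,270)]:
        dv,c,s,n=fit(o,lo,hi); print(lo,hi,dv.round(4),'tilt deg',np.degrees(np.arccos(dv[2])).round(2),'az',np.degrees(np.arctan2(dv[1],dv[0])).round(1),s.round(5),n)
E
```

```text
w13 150 [ 1.500e+02  6.109e-01  4.108e-01 -2.000e-04] [2.990e+02 5.974e-01 4.040e-01 1.981e-01]
205 228 [0.0044 0.0032 1.    ] tilt deg 0.31 az 35.6 0.00011 24
200 260 [0.0036 0.0044 1.    ] tilt deg 0.32 az 50.7 0.00011 61
180 270 [0.0383 0.0235 0.999 ] tilt deg 2.57 az 31.5 0.00186 91
w14 150 [1.500e+02 5.878e-01 4.016e-01 1.000e-04] [2.990e+02 5.707e-01 3.922e-01 1.988e-01]
205 228 [-0.1248 -0.0676  0.9899] tilt deg 8.16 az -151.6 0.0001 24
200 260 [-0.1215 -0.0661  0.9904] tilt deg 7.95 az -151.4 0.00012 61
180 270 [-0.1227 -0.0672  0.9902] tilt deg 8.04 az -151.3 0.00012 91
```

>>> play_rows([
  [[-0.01, -0.0055, 0, 0], [-0.01, -0.0055, 0, 0], [-0.01, -0.0055, 0, 0], [-0.01, -0.0055, 0, 0], [0, 0, 0, 0], [0, 0, 0, 0]],
])

```text
time: 15.43
ee_pos: [0.5446, 0.3786, 0.1682]
tcp_rot: [1.953, 0.496, -1.936]
ft_force: [5.0, 3.3, -1.2]
finger_gap: 0.0252
```

Run:
```python
import st
from tilt import *
save('wrist','w15')
o=tilt('w15')
for lo,hi in[(205,228),(200,260),(180,270)]:
        dv,c,s,n=fit(o,lo,hi); print(lo,hi,dv.round(4),'tilt deg',np.degrees(np.arccos(dv[2])).round(2),'az',np.degrees(np.arctan2(dv[1],dv[0])).round(1),s.round(5),n)
```

```text
t 15.433 tcp [0.5446 0.3786 0.1682] yawy -61.54 xax [ 0.007  0.005 -1.   ] q [-0.26  0.68 -0.65  1.28  0.4   1.3  -1.98] dq 0.007 F [ 4.97  3.29 -1.16] T [ 0.86 -1.26  0.01] gap 0.0252
205 228 [-0.2754 -0.1445  0.9504] tilt deg 18.12 az -152.3 0.00011 24
200 260 [-0.2756 -0.1489  0.9497] tilt deg 18.26 az -151.6 0.00011 61
180 270 [-0.277  -0.1505  0.949 ] tilt deg 18.38 az -151.5 0.00011 91
```

View pics/w15.png

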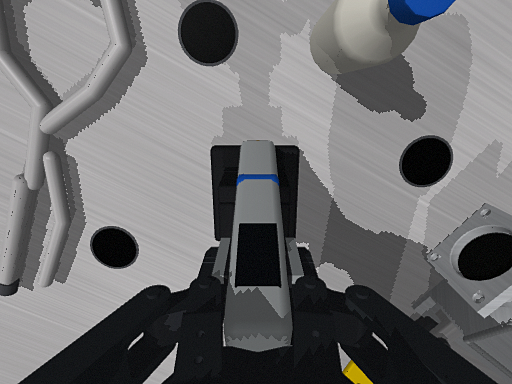

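>>> play_rows([
  [[-0.009, -0.005, 0, 0], [0, 0, 0, 0], [0, 0, 0, 0], [0.02, 0.011, 0, 0], [0.03, 0.016, 0, 0], [0, 0, 0, 0]],
])

```text
time: 15.98
ee_pos: [0.5597, 0.3859, 0.1661]
tcp_rot: [1.944, 0.492, -1.943]
ft_force: [0.8, -0.3, -2.2]
finger_gap: 0.0252
```

Run:
```python
import st
from tilt import *
save('wrist','w16')
o=tilt('w16')
for lo,hi in[(205,228),(200,260),(180,270)]:
        dv,c,s,n=fit(o,lo,hi); print(lo,hi,dv.round(4),'tilt deg',np.degrees(np.arccos(dv[2])).round(2),'az',np.degrees(np.arctan2(dv[1],dv[0])).round(1),s.round(5),n)
```

```text
t 15.983 tcp [0.5597 0.3859 0.1661] yawy -61.56 xax [ 0.001  0.    -1.   ] q [-0.28  0.71 -0.64  1.22  0.41  1.34 -1.97] dq 0.05 F [ 0.84 -0.25 -2.24] T [ 0.02 -0.02  0.06] gap 0.0252
205 228 [-0.2849 -0.1509  0.9466] tilt deg 18.81 az -152.1 0.0001 24
200 260 [-0.297  -0.1594  0.9415] tilt deg 19.7 az -151.8 0.00011 61
180 270 [-0.2976 -0.1594  0.9413] tilt deg 19.73 az -151.8 0.00011 91
```

```bash
cat > axis.py <<'E'
from tilt import *
def axis(tag,tcp,M,zq=None):
    o=tilt(tag); P=o[(o[:,0]>=175)&(o[:,0]<=270),1:]; c=P.mean(0); d=np.linalg.svd(P-c)[2][0]; d*=np.sign(d[2])
    y=M[:,1]; nf=np.cross(y,d); nf/=np.linalg.norm(nf)
    f=load(tag); 
    if nf@(f['e']-c)<0: nf=-nf
    a=c-.015*nf  # point on axis (x-z plane of tool; y from image centre)
    return o,a,d,nf
E
python3 - <<'E'
from axis import *
o_=telemetry.get_obs(); M=R.from_rotvec(o_['tcp_rot']).as_matrix(); tcp=o_['ee_pos']
o,a,d,nf=axis('w16',tcp,M)
# closest point of axis to tcp, in tool frame
t=(tcp-a)@d; q=a+d*t; print('closest axis pt rel tcp, tool frame',(M.T@(q-tcp)).round(4),'d tool',(M.T@d).round(4))
# lower end of face
for r in o[:30:2]: print(r.round(4), ((r[1:]-tcp)@d).round(4))
E
```

```text
closest axis pt rel tcp, tool frame [-0.0008  0.0008 -0.0022] d tool [-0.9406 -0.0011  0.3395]
[1.500e+02 6.003e-01 4.072e-01 8.670e-02] -0.0904
[1.520e+02 5.995e-01 4.068e-01 8.940e-02] -0.0876
[1.540e+02 5.989e-01 4.061e-01 9.180e-02] -0.085
[1.56e+02 5.98e-01 4.06e-01 9.38e-02] -0.0829
[1.580e+02 5.971e-01 4.055e-01 9.610e-02] -0.0804
[1.600e+02 5.965e-01 4.051e-01 9.840e-02] -0.078
[1.620e+02 5.958e-01 4.044e-01 1.004e-01] -0.0757
[1.640e+02 5.951e-01 4.044e-01 1.027e-01] -0.0734
[1.660e+02 5.946e-01 4.041e-01 1.053e-01] -0.0707
[1.680e+02 5.936e-01 4.036e-01 1.071e-01] -0.0686
[1.700e+02 5.930e-01 4.033e-01 1.091e-01] -0.0665
[1.720e+02 5.925e-01 4.031e-01 1.118e-01] -0.0638
[1.740e+02 5.920e-01 4.027e-01 1.137e-01] -0.0619
[1.760e+02 5.911e-01 4.022e-01 1.153e-01] -0.06
[1.780e+02 5.907e-01 4.020e-01 1.174e-01] -0.0578
```

>>> play_rows([
  [[0, 0, 0.05, 0], [0, 0, 0.09, 0], [0, 0, 0.09, 0], [0, 0, 0.08, 0], [-0.011, -0.07, 0, -0.03], [-0.011, -0.1, 0, -0.03], [-0.011, -0.1, 0, -0.03], [-0.011, -0.1, 0, -0.03]],
])

```text
time: 16.7
ee_pos: [0.539, 0.2364, 0.2899]
tcp_rot: [2.089, 0.256, -2.093]
ft_force: [0.3, -0.8, -2.0]
finger_gap: 0.0254
```

>>> play_rows([
  [[-0.011, -0.1, 0, -0.03], [-0.011, -0.1, 0, -0.03], [-0.011, -0.1, 0, -0.03], [-0.011, -0.1, 0, -0.03], [-0.011, -0.1, 0, -0.03], [-0.011, -0.1, 0, -0.03], [-0.011, -0.1, 0, -0.022], [0, 0, 0, 0]],
])

```text
time: 17.37
ee_pos: [0.5075, -0.0545, 0.2895]
tcp_rot: [-2.12, 0.219, 2.126]
ft_force: [-0.8, -2.3, -3.1]
finger_gap: 0.0253
```

```bash
python3 st.py
```

```text
t 17.367 tcp [ 0.5075 -0.0545  0.2895] yawy -101.2 xax [-0.004 -0.01  -1.   ] q [ 0.44  0.25 -0.47  1.53  0.12  1.39 -1.8 ] dq 0.092 F [-0.77 -2.29 -3.08] T [-0.23  0.02 -0.02] gap 0.0253
```

>>> play_rows([
  [[0.009, 0, -0.04, 0.008], [0, 0, -0.04, 0], [0, 0, -0.03, 0], [0, 0, 0, 0], [0, 0, 0, 0], [0, 0, 0, 0]],
])

```text
time: 17.87
ee_pos: [0.5138, -0.0416, 0.2469]
tcp_rot: [-2.139, 0.171, 2.137]
ft_force: [0.1, 0.3, -1.7]
finger_gap: 0.0255
```

Run:
```python
import st
from axis import *
save('wrist','w17');save('scene','s17');save('side','d17')
o_=telemetry.get_obs(); M=R.from_rotvec(o_['tcp_rot']).as_matrix(); tcp=o_['ee_pos']
o,a,d,nf=axis('w17',tcp,M)
print('d',d.round(4),np.degrees(np.arccos(d[2])),np.degrees(np.arctan2(d[1],d[0])))
n=np.array([-.3385,.0651,.9387]); n2=np.array([np.sin(np.radians(20))*np.cos(np.radians(169.6)),np.sin(np.radians(20))*np.sin(np.radians(169.6)),np.cos(np.radians(20))]); print('angle to n',np.degrees(np.arccos(d@n/np.linalg.norm(n))),np.degrees(np.arccos(d@n2)))
S=np.array([.5622,-.0641,.1]); t=((S-a)@n2)/(d@n2); h=a+d*t; print('axis hits roof at',h.round(4),'err',(h-S).round(4))
for k,sl in (('s17',(slice(150,250),slice(190,330))),('d17',(slice(150,260),slice(200,320)))):
    f=load(k); cv2.imwrite('pics/c_%s.png'%k,cv2.resize(f['p'][sl][:,:,::-1],None,fx=5,fy=5,interpolation=cv2.INTER_CUBIC))
```

```text
t 17.867 tcp [ 0.5138 -0.0416  0.2469] yawy -99.15 xax [ 0.001 -0.    -1.   ] q [ 0.43  0.28 -0.48  1.6   0.13  1.29 -1.8 ] dq 0.019 F [ 0.11  0.33 -1.69] T [ 0.   -0.04 -0.  ] gap 0.0255
d [-0.3329  0.0544  0.9414] 19.716051746068754 170.72428414973433
angle to n 0.7086326860425826 0.4758882432316545
axis hits roof at [ 0.567  -0.0503  0.1008] err [0.0048 0.0138 0.0008]
```

View pics/w17.png

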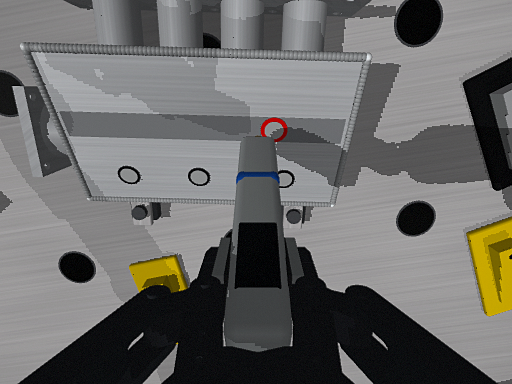

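View pics/c_s17.png

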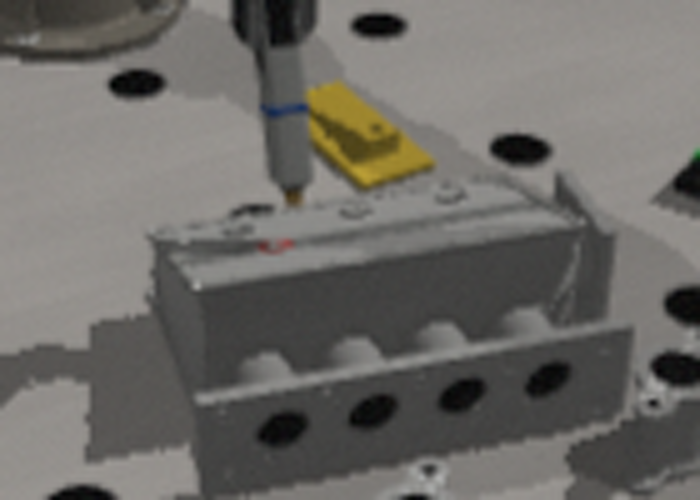

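View pics/c_d17.png

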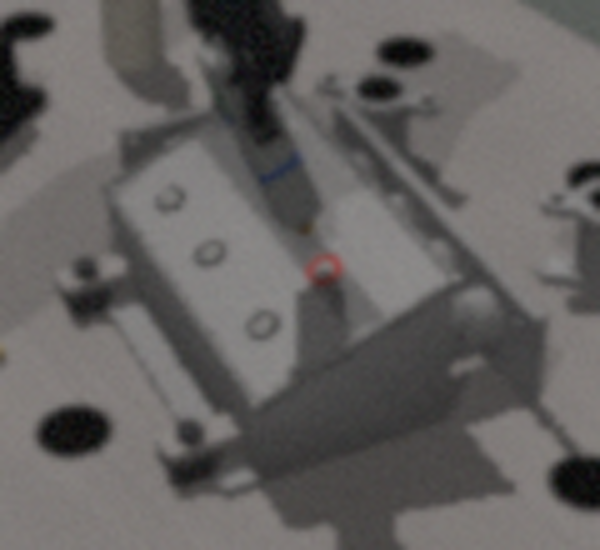

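```bash
cat > ring.py <<'E'
from axis import *
N=np.array([np.sin(np.radians(20))*np.cos(np.radians(169.6)),np.sin(np.radians(20))*np.sin(np.radians(169.6)),np.cos(np.radians(20))])
S0=np.array([.5622,-.0641,.1])
def ring(tag,x0,x1,y0,y1):
    f=load(tag); hsv=cv2.cvtColor(f['p'],cv2.COLOR_RGB2HSV)
    m=(((hsv[...,0]<8)|(hsv[...,0]>172))&(hsv[...,1]>110)&(hsv[...,2]>60)); M=np.zeros_like(m); M[y0:y1,x0:x1]=m[y0:y1,x0:x1]
    ys,xs=np.nonzero(M); L=[]
    for u,v in zip(xs,ys):
        e,r=ray(f,u,v); L.append(e+r*((S0-e)@N)/(r@N))
    L=np.array(L); ex=np.array([.984,-.178,0]); ex=np.cross(np.cross(N,ex),N); ey=np.cross(N,ex)
    uv=np.c_[(L-S0)@ex,(L-S0)@ey]
    A=np.c_[2*uv,np.ones(len(uv))]; s=np.linalg.lstsq(A,(uv**2).sum(1),rcond=None)[0]; c=s[:2]; rad=np.sqrt(s[2]+c@c)
    return S0+c[0]*ex+c[1]*ey, rad, len(xs), f
E
python3 - <<'E'
from ring import *
c,r,n,f=ring('w17',255,295,105,150); print('ring',c.round(4),'mean rad',r,n)
print('scene',ring('s17',235,255,190,205)[:3]); print('side',ring('d17',255,275,195,212)[:3])
C=cloud(f); 
poly=np.array([(90,60),(340,70),(320,110),(290,160),(100,160)],np.int32)
Mk=cv2.fillPoly(np.zeros(f['d'].shape,np.uint8),[poly],1)>0; Mk[:,230:300]=False
Q=C[Mk]
for i in range(4):
    c0=Q.mean(0); nn=np.linalg.svd(Q-c0,full_matrices=False)[2][2]; nn*=np.sign(nn[2]); rr=(Q-c0)@nn; Q=Q[abs(rr)<2.5*rr.std()]
print('roof n',nn.round(4),np.degrees(np.arccos(nn[2])),np.degrees(np.arctan2(nn[1],nn[0])),rr.std(),'z at ring',c0[2]-(nn[0]*(c[0]-c0[0])+nn[1]*(c[1]-c0[1]))/nn[2])
E
```

```text
ring [ 0.5619 -0.0642  0.0999] mean rad 0.009815968296117347 242
scene (array([ 0.56210525, -0.06531412,  0.10004585]), np.float64(0.008404465860684229), 2)
side (array([ 0.55991781, -0.06713775,  0.09938259]), np.float64(0.00794504048774054), 3)
roof n [-0.335   0.0643  0.94  ] 19.942340429301925 169.14012030672225 0.0006143622725256255 z at ring 0.09978194667512066
```

>>> play_rows([
  [[-0.006, -0.018, -0.001, -0.004], [-0.006, -0.017, -0.001, -0.004], [0.007, -0.001, -0.021, 0], [0.008, -0.001, -0.021, 0], [0, 0, 0, 0], [0, 0, 0, 0], [0, 0, 0, 0]],
])

```text
time: 18.6
ee_pos: [0.515, -0.0565, 0.2281]
tcp_rot: [-2.128, 0.188, 2.13]
ft_force: [0.2, -0.6, -2.0]
finger_gap: 0.0255
```

```bash
cat > chk.py <<'E'
from ring import *
import sys
def chk(tag):
    import st
    o_=telemetry.get_obs(); save('wrist',tag); M=R.from_rotvec(o_['tcp_rot']).as_matrix(); tcp=o_['ee_pos']
    o,a,d,nf=axis(tag,tcp,M); n=np.array([-.335,.0643,.94]); n/=np.linalg.norm(n); S=np.array([.562,-.0642,.1])
    t=((S-a)@n)/(d@n); h=a+d*t
    q=a+d*((tcp-a)@d)
    print('ang',np.degrees(np.arccos(d@n)).round(2),'tilt',np.degrees(np.arccos(d[2])).round(2),'hit err mm',((h-S)*1000).round(1),'closest tool',(M.T@(q-tcp)*1000).round(1))
    tip=tcp+M@np.array([.1187,.0005,-.045]); print('tip est',tip.round(4),'height mm',((tip-S)@n*1000).round(1))
E
python3 - <<'E'
from chk import *
chk('w18'); save('scene','s18');save('side','d18')
for k,sl in (('s18',(slice(170,230),slice(220,300))),('d18',(slice(170,240),slice(225,305)))):
    f=load(k); cv2.imwrite('pics/c_%s.png'%k,cv2.resize(f['p'][sl][:,:,::-1],None,fx=8,fy=8,interpolation=cv2.INTER_CUBIC))
E
```

```text
t 18.6 tcp [ 0.515  -0.0565  0.2281] yawy -100.11 xax [-0.001  0.001 -1.   ] q [ 0.45  0.3  -0.47  1.62  0.14  1.25 -1.79] dq 0.01 F [ 0.23 -0.56 -1.96] T [0.07 0.   0.06] gap 0.0255
ang 0.32 tilt 19.7 hit err mm [-0.4 -0.7 -0.1] closest tool [-0.5 -0.  -1.3]
tip est [ 0.5591 -0.0648  0.1094] height mm 9.8
```

View pics/c_s18.png

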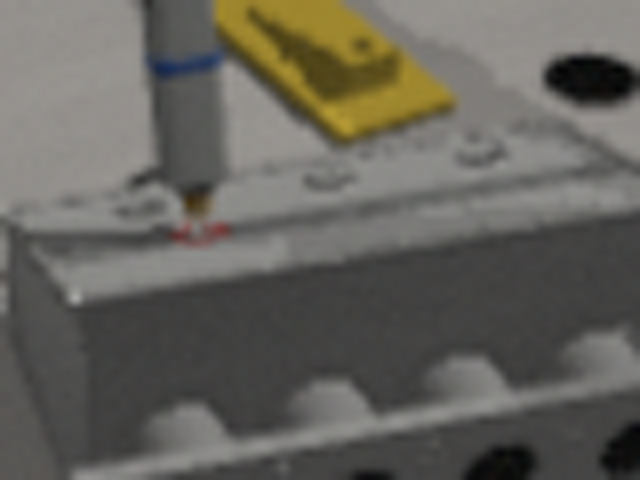

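View pics/c_d18.png

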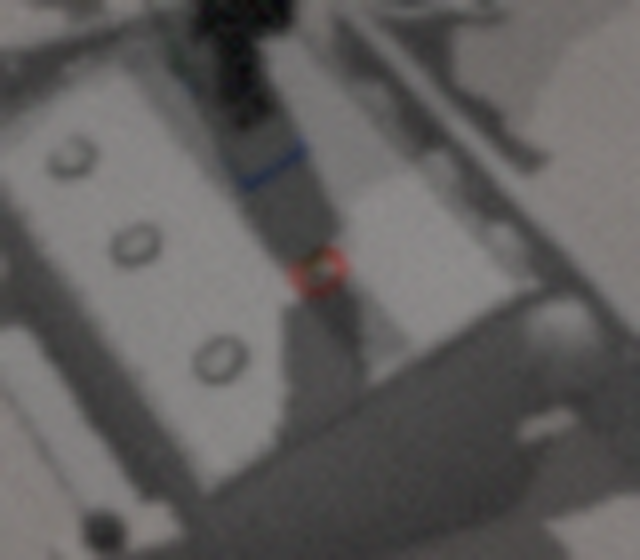

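View pics/w18.png

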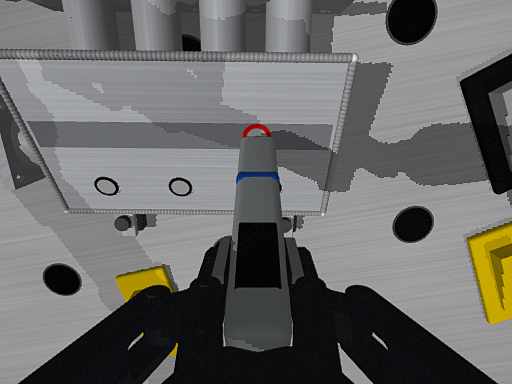

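>>> play_rows([
  [[0.003, -0.0005, -0.0085, 0], [0.003, -0.0005, -0.0085, 0], [0, 0, 0, 0], [0, 0, 0, 0]],
])

```text
time: 19.08
ee_pos: [0.5172, -0.0574, 0.2213]
tcp_rot: [-2.128, 0.189, 2.13]
ft_force: [0.5, 0.4, -1.0]
finger_gap: 0.0252
```

Run:
```python
from chk import *
chk('w19')
```

```text
t 19.083 tcp [ 0.5172 -0.0574  0.2213] yawy -100.15 xax [-0.001  0.    -1.   ] q [ 0.44  0.31 -0.46  1.63  0.14  1.24 -1.8 ] dq 0.004 F [ 0.49  0.41 -1.  ] T [ 0.02  0.06 -0.03] gap 0.0252
ang 0.3 tilt 19.7 hit err mm [-0.6 -1.2 -0.1] closest tool [-0.5 -0.1 -1.3]
tip est [ 0.5613 -0.0658  0.1025] height mm 2.5
```

>>> play_rows([
  [[0.0017, -0.0003, -0.0047, 0], [0, 0, 0, 0], [0, 0, 0, 0]],
])

```text
time: 19.38
ee_pos: [0.5183, -0.0574, 0.2201]
tcp_rot: [-2.129, 0.189, 2.128]
ft_force: [0.3, 0.7, -0.6]
finger_gap: 0.0255
```

>>> play_rows([
  [[0.0017, -0.0003, -0.0047, 0], [0, 0, 0, 0], [0, 0, 0, 0]],
])

```text
time: 19.63
ee_pos: [0.519, -0.0576, 0.2183]
tcp_rot: [-2.129, 0.189, 2.128]
ft_force: [-0.2, -0.3, 1.6]
finger_gap: 0.0252
```

>>> play_rows([
  [[0.0017, -0.0003, -0.0047, 0], [0, 0, 0, 0], [0, 0, 0, 0]],
])

```text
time: 19.88
ee_pos: [0.5196, -0.0577, 0.2164]
tcp_rot: [-2.129, 0.189, 2.128]
ft_force: [-1.3, 1.0, 3.7]
finger_gap: 0.0253
```

Run:
```python
from chk import *
F=[]
chk('w20'); F.append(telemetry.get_obs()['ft_force']); save('scene','s20');F.append(telemetry.get_obs()['ft_force']); save('side','d20');F.append(telemetry.get_obs()['ft_force']); print(np.array(F).round(2))
for k,sl in (('s20',(slice(170,230),slice(220,300))),('d20',(slice(170,240),slice(225,305)))):
    f=load(k); cv2.imwrite('pics/c_%s.png'%k,cv2.resize(f['p'][sl][:,:,::-1],None,fx=8,fy=8,interpolation=cv2.INTER_CUBIC))
```

```text
t 19.883 tcp [ 0.5196 -0.0577  0.2164] yawy -100.15 xax [ 0. -0. -1.] q [ 0.44  0.32 -0.46  1.63  0.15  1.23 -1.8 ] dq 0.002 F [-1.34  0.96  3.66] T [ 0.08  0.22 -0.04] gap 0.0253
ang 0.23 tilt 19.83 hit err mm [ 0.3 -1.2  0.2] closest tool [-0.5 -0.  -1.3]
tip est [ 0.5639 -0.0661  0.0977] height mm -2.9
[[-1.47 -0.39  3.98]
 [-1.74  0.07  2.8 ]
 [-0.82 -0.35  3.24]]
```

View pics/c_s20.png

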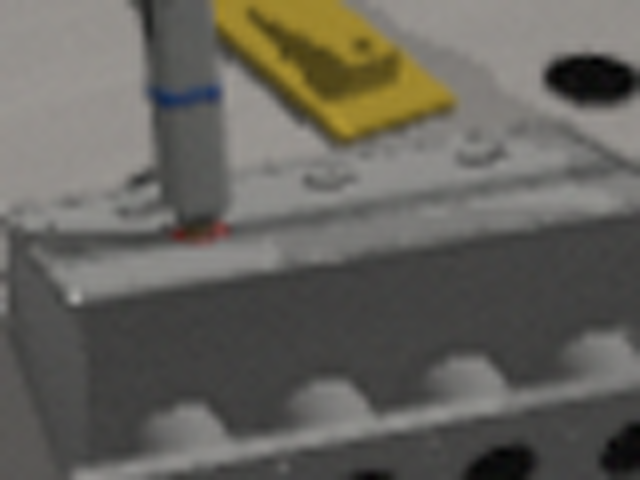

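View pics/c_d20.png

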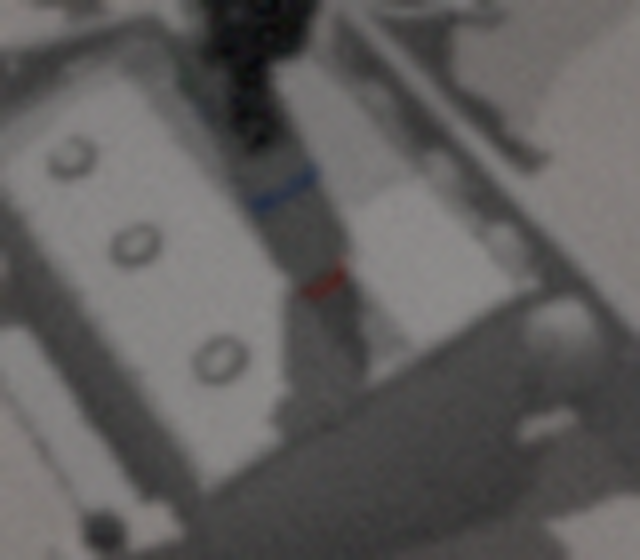

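>>> play_rows([
  [[0, 0, 0, 0], [0, 0, 0, 0], [0, 0, 0, 0], [0, 0, 0, 0], [0, 0, 0, 0], [0, 0, 0, 0], [0, 0, 0, 0], [0, 0, 0, 0]],
])

```text
time: 20.7
ee_pos: [0.5196, -0.0577, 0.2161]
tcp_rot: [-2.129, 0.189, 2.128]
ft_force: [-1.2, 0.6, 3.5]
finger_gap: 0.0257
```

Run:
```python
from chk import *
chk('w21'); F=[telemetry.get_obs()['ft_force']]
for i in range(4): grab_frame('side'); F.append(telemetry.get_obs()['ft_force'])
print(np.array(F).mean(0).round(2), telemetry.get_obs()['ee_pos'].round(4))
```

```text
t 20.7 tcp [ 0.5196 -0.0577  0.2161] yawy -100.15 xax [ 0. -0. -1.] q [ 0.44  0.32 -0.46  1.63  0.15  1.23 -1.8 ] dq 0.001 F [-1.21  0.62  3.54] T [ 0.1   0.04 -0.01] gap 0.0257
ang 0.23 tilt 19.8 hit err mm [ 0.2 -1.2  0.2] closest tool [-0.5 -0.1 -1.3]
tip est [ 0.5639 -0.0661  0.0974] height mm -3.2
[-1.23  0.33  3.84] [ 0.5196 -0.0577  0.2162]
```

>>> play_rows([
  [[-0.0007, 0.0001, 0.002, 0], [0, 0, 0, 0], [0, 0, 0, 0], [0, 0, 0, 0], [0, 0, 0, 0], [0, 0, 0, 0]],
])

```text
time: 21.45
ee_pos: [0.5193, -0.0576, 0.2169]
tcp_rot: [-2.129, 0.189, 2.128]
ft_force: [-0.1, 0.1, 4.0]
finger_gap: 0.025
```

Run:
```python
from chk import *
chk('w22'); F=[telemetry.get_obs()['ft_force']]
for i in range(5): grab_frame('side'); F.append(telemetry.get_obs()['ft_force'])
print(np.array(F).mean(0).round(2), telemetry.get_obs()['ee_pos'].round(4))
```

```text
t 21.45 tcp [ 0.5193 -0.0576  0.2169] yawy -100.15 xax [ 0.  0. -1.] q [ 0.44  0.31 -0.46  1.63  0.15  1.23 -1.8 ] dq 0.001 F [-0.08  0.08  4.05] T [ 0.15 -0.14  0.03] gap 0.025
ang 0.25 tilt 19.8 hit err mm [ 0.1 -1.1  0.1] closest tool [-0.5 -0.  -1.3]
tip est [ 0.5636 -0.066   0.0982] height mm -2.3
[-0.33  0.4   3.02] [ 0.5193 -0.0576  0.2169]
```

Steady at about 5 N, centred and square, so I am handing in.

Run:
```python
from h import *
print(order.close_job())
import st
```

```text
the job is handed in; nothing more can be done
None
the job is handed in; nothing more can be done
```

I did both measurements and handed the job in at about 21.7 s, with the gauge still held on the red ring. No verdict was reported.

**What I did:**
- **Step check:** I lifted the gauge from its cradle and pressed it on the thinnest step of the bright block for about 1.4 s. The force was about 5 N, with the tip about 4 mm in. In the wrist view it sat within about 2 mm of the step's middle and upright.
- **Tilting the gauge:** The moves cannot tilt the hand, so I tilted the gauge in the grip by pushing its side against the fixed cradle (about 6 N). That gave a lean of 19.7°.
- **Roof spot:** I then pressed it onto the ring along the roof's normal.

**Last checks on the ring:**

| Check | Reading | Allowed |
|---|---|---|
| Gauge axis to ring middle | about 1.1 mm | 6 mm |
| Angle to the measured roof | 0.25° | 7° |
| Force | about 5 N | 1.5–12 N |
| Tip pushed in | about 4 mm | 1.5–6.8 mm |

The arm was at rest and the grip was holding.

**Where readings disagreed:**
- **Force noise:** Single force readings scattered by about 1 N. I backed off 0.9 mm when the first average suggested about 6 N.
- **Tip depth:** The geometric estimate gave 2.3 mm in on the ring, against about 4 mm from the force. Both are within limits.
- **Step position:** The scene camera put the tip about 4–5 mm off the step's middle. Its pixels are about 2.5–3 mm there, so I relied on the finer wrist view.

I made no contact with any of the other bench things that I could see, but I did not measure their positions again at the end.

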